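# Run the next batch of drone arms through the curing box

### The job

Change over the curing box: lay the cured arms (blue clamps) still in it flat on the floor of the grey tray, and lay every new arm (red clamp) down in a lane of its own, red clamp towards the back fence. Then wind the handwheel clockwise until the brass nut block touches the red stop, press the lid shut until its catch snaps, and with it shut press the green start button fully down and let it go. Leave the other things on the bench where they are.

Things in the scene. Friction and masses are not known exactly. Their poses are not given: they have to be found in the camera images.
- jig: white UV curing box with screw bed, fixed to the bench. Origin under the box's middle at bench height; x to the back fence (away from the robot), y to the left. Box 170 x 208 mm outside (x, y), walls 62 mm high. Right of it, at y = -158 mm: gearbox with handwheel, leadscrew, brass nut block (joined to the push bar), red stop block (face at x = 14 mm), grey pod with start button
- lane2 (a point): middle lane, on the lane floor, 12 mm above the bench, at x = 10 mm in the box's frame. Three lanes along x at y = 56, 0, -56 mm, 30 mm wide between grey sloping guides 29 mm high (x -34 to -14 and 36 to 68 mm; open between, for fingers); side walls at y = +-98. Fence face at x = 70 mm: an arm with its middle at x = 10 has 8 mm to the fence and 10 mm or more to the backed-off push bar
- carriage (a joint): push bar travel in m: 0 backed off, 0.026 nut block touches the red stop; 0 to 0.008 at the start; 8 mm per handwheel turn. The black bar crosses the front of all lanes, 4 to 24 mm above their floor, face at x = -62 mm at 0 (nut face at x = -12). It pushes the arms to the fence; at the stop they have 2 mm play
- wheel (a joint): turn of the handwheel in rad, grows clockwise seen from above (drives the bar to the fence), 0 to 20.4 at the stop; needs 1 to 3 N at the crank; stays where it is left
- wheel_axis (a point): on the upright axis of the black handwheel (90 mm across, upper face 83 mm above the bench), 104 mm above the bench
- crank_grip (a point): middle of the red upright crank handle, 16 mm across, from 85 to 119 mm above the bench, 34 mm from the wheel's axis; it spins freely on its pin, so it can be held and led round in a circle without turning the gripper
- lid (a joint): opening angle of the lid in rad: 0 shut, 1.65 to 1.83 at the start (leaning back past upright), at most 1.9. Stiff hinge: stays at any angle, takes about 3 N at the front edge. At 0.08 rad it meets a sprung roller catch; about 10 N on the front edge takes it past, and it snaps to 0 and stays
- lid_hinge (a point): hinge axis (along the box's y) at the middle of the back wall, 63 mm above the bench, at x = 85 mm in the box's frame
- lid_edge (a point): middle of the lid's free front edge on its outer face (upper when shut). Flat plate 186 mm from hinge to edge, 214 mm wide, 10 mm thick: white frame, amber window, black front lip that overhangs the box's front by 16 mm. Shut, its top is 73 mm above the bench
- start (a joint): travel of the start button in m, 0 up, 0.006 fully down; sprung, 5 N
- start_top (a point): top centre of the green start button, 32 mm across, on the grey pod at the right back of the box, pressed straight down; 70 mm above the bench
- spar1: new drone arm waiting on the bench, 104 mm long: carbon tube 16 mm across, 60 mm of it bare, between two square blocks 26 x 26 mm, 22 mm long: a red motor clamp at +x, a black root collar at -x; about 90 g. Origin on the tube axis at its middle, 13 mm above what it lies on; x along the tube. May be absent
- spar2: new drone arm waiting on the bench, 104 mm long: carbon tube 16 mm across, 60 mm of it bare, between two square blocks 26 x 26 mm, 22 mm long: a red motor clamp at +x, a black root collar at -x; about 90 g. Origin on the tube axis at its middle, 13 mm above what it lies on; x along the tube. May be absent
- spar3: new drone arm waiting on the bench, 104 mm long: carbon tube 16 mm across, 60 mm of it bare, between two square blocks 26 x 26 mm, 22 mm long: a red motor clamp at +x, a black root collar at -x; about 90 g. Origin on the tube axis at its middle, 13 mm above what it lies on; x along the tube. May be absent
- cured1: a cured drone arm lying in a lane of the box at the start, 104 mm long: carbon tube 16 mm across, 60 mm of it bare, between two square blocks 26 x 26 mm, 22 mm long: a blue motor clamp at +x, a black root collar at -x; about 90 g. Origin on the tube axis at its middle, 13 mm above what it lies on; x along the tube. May be absent
- cured2: a cured drone arm lying in a lane of the box at the start, 104 mm long: carbon tube 16 mm across, 60 mm of it bare, between two square blocks 26 x 26 mm, 22 mm long: a blue motor clamp at +x, a black root collar at -x; about 90 g. Origin on the tube axis at its middle, 13 mm above what it lies on; x along the tube. May be absent
- cured3: a cured drone arm lying in a lane of the box at the start, 104 mm long: carbon tube 16 mm across, 60 mm of it bare, between two square blocks 26 x 26 mm, 22 mm long: a blue motor clamp at +x, a black root collar at -x; about 90 g. Origin on the tube axis at its middle, 13 mm above what it lies on; x along the tube. May be absent
- tray: grey open tray fixed to the bench, 175 x 170 mm outside, 28 mm high, walls and floor 5 mm. Origin under its centre on the bench. It holds two arms side by side
- solder_spool: solder spool 54 mm across, 46 mm high, bystander
- tape_roll: green tape roll 94 mm across, 24 mm high, bystander
- screwdriver: yellow screwdriver lying on the bench, bystander
- pliers: pliers with blue handles, about 140 mm long, lying on the bench, bystander
- motor: black drone motor 40 mm across, 38 mm high, bystander
- water_bottle: water bottle 62 mm across, 190 mm high, bystander

How it is judged:
By the outcome, as a careful person would: the job done as asked, in the order asked, and still so for the second after the job is handed in, with the robot touching nothing.
Of spar1, spar2, spar3 only 2 to 3 are there at a start; the rules pass over those that are not, and their reading is None.
Of cured1, cured2, cured3 only 1 to 2 are there at a start; the rules pass over those that are not, and their reading is None.
At some moment in a run one of spar1, spar2, spar3 may be knocked a few centimetres aside while the robot is not near it.
Once in a run the grip may slacken for a moment while it holds something.
It also fails if it takes over 210 s, if anything falls off the work surface, if the arm or the gripper's body presses on something with over 40 N, if the wrist force passes 120 N, or if a joint passes its speed limit or range.

### The arm

A 6-joint arm with a two-finger parallel gripper is mounted at the origin on the work surface. World frame = base frame: x ahead of the robot, y to its left, z up, the work surface at z = 0. Lengths are in m, angles in degrees, forces in N, time in s.
With the tool pointing down it reaches from about 0.325 to 0.9 m from the base axis. Payload 6.1 kg.
Tool frame: the origin (TCP) lies midway between the tips of the shut fingers; the grasp point (between the pads) lies 19 mm behind it; z points along the fingers, y is the line along which they close (so a half turn about z gives the same grasp; the last joint's range is limited). The gripper opens to 87 mm and grips with 3 to 60 N. Pads are 19 mm wide; open, the fingers measure 117 mm over their backs; the gripper's body (75 mm by 190 mm) begins 51 mm behind the grasp point.
Start: joints at [-72.886, 12.628, 87.462, -0, 79.91, -7.225], TCP at [0.258, -0.569, 0.223] pointing down, gripper open.
Joint ranges: [-170.65, 170.65], [-52.31, 119.04], [5.05, 147.46], [-71.25, 251.25], [11.57, 151.72], [-153.62, 153.62]. Speed limits (degrees/s): [147.25, 147.25, 172.46, 180, 180, 180].

### API

Orientations are given as [roll, pitch, yaw] about the fixed x, y, z axes, in that order (R = Rz(yaw) Ry(pitch) Rx(roll)).
In Python, from rig import manip gives the robot as it stands.
- The arm moves only by the tool step_arm, never from a script. Its argument "steps" is a list of rows, each an object of numbers: "tx", "ty", "tz": the shift along the tool's x, y, z as a fraction of full scale; "yaw": the turn about the tool's z as a fraction of full scale; "grip": the finger opening in mm, from 0 to 87. In form: [{"tx": .., "ty": .., "tz": .., "yaw": .., "grip": ..}, ...]. A call has 1 to 12 rows; each row shifts and turns the commanded pose from where the row before left it, along the tool's axes as they then stand; what a row does not reach is not made up. Full scale, the value 1, is 0.025 m for a shift and 5 degrees for a turn. A row lasts 1/12 s, in which the tool goes at most 41.7 mm and 7.16 degrees, less where a joint would pass 70% of its speed; a pose out of reach is approached as far as the arm can. A call with a number of a shift or a turn outside -1 to 1 is refused whole. A call with a gripper value outside its range is refused whole. The fingers move at their own pace and stop on an object; "squeeze" is the grip in N (left out, the last holds). Time passes only in rows, so rows that do not move let the fingers close. It gives the time, the measured TCP pose, the force, the opening and the grip force at its end, in the units of the state.
- manip.read_state(): the state, without advancing time (a new reading comes with each control period).
- manip.read_camera(name): name is "scene" or "top" or "wrist"; returns the picture (420x560x3 uint8, blue, green, red); there is no depth.
- manip.get_calibration(name): a dict with "fx", "fy", "cx", "cy" (pixels), "distortion" ([k1, k2, p1, p2, k3] as OpenCV has them; the pictures are not rectified), "R" (3x3) and "t" (3): a world point X has camera coordinates R X + t. Camera axes: x right, y down, z forward; pixel columns grow to the right and rows downward; lengths in m; the calibration is good to about 2 mm. A picture is of the moment at which its call begins: read the wrist's pose just before it. get_calibration takes no time and is no camera call; for the wrist camera it gives the pose at the moment of the call.
- manip.finish_job(): hands the job in; it is judged then, once.
Trained networks look in the newest picture that a camera, given by its name, has taken for a name from the list of things; names that differ only in an ending like _2 or _b are one class to them, and where a whole thing is asked for, a point or a joint stands for the part that bears it (a point fixed in the world has none). Each returns a list of dicts, best first, with "confidence" (0 to 1); they miss things now and then, are a little off and sometimes report something else, mostly with a low value. They report only what shows in the picture. A call takes as long as a camera call.
- manip.spot_in(camera, name): "location" ([column, row] in pixels, amid what is visible of it).
The state is a dict: "clock": time; "joints": joint angles; "qd": joint speeds; "tau": joint torques, N m; "ee_pos": TCP position; "tcp_rot": TCP orientation; "ft_force": force on the tool from outside, world axes, zero at the start; "torque": the same for the moment, N m; "opening": opening from 0.0 (shut) to 1.0 (fully open); "finger_force": force on a finger pad.
Only numpy, scipy, OpenCV 4.12 (cv2) and the standard library are available. Lean on these libraries where they do the work, as an engineer would, in place of code of your own. Each camera call takes 0.05 s, during which the arm holds its last target. There are 200 camera calls.

## Working session

There is one attempt and no reset: what is moved stays moved. The work goes in short steps, Python scripts to look and compute and a tool call to move; the robot and the scene stay as the last step left them, time stands still between calls to the robot, and variables do not carry over. Pictures are saved under pics/ and viewed, at most 16 in all, crops included, and the job is handed in when it is done.

Besides the shell and the picture viewer there is one more tool, called after "Emit:" by a JSON object that holds its "api" and its "payload", one argument or row to a line. step_arm: Moves the arm, as the interface text tells. Its arguments: {"type":"object","properties":{"steps":{"type":"array","items":{"type":"object","properties":{"tx":{"type":"number","minimum":-1,"maximum":1},"ty":{"type":"number","minimum":-1,"maximum":1},"tz":{"type":"number","minimum":-1,"maximum":1},"yaw":{"type":"number","minimum":-1,"maximum":1},"grip":{"type":"number"}}}},"squeeze":{"type":"number"}},"required":["steps"]}

```bash
ls; mkdir -p pics; python3 - <<'E'
from rig import manip
import cv2,json
s=manip.read_state();print(s)
for n in("top","scene"):
    im=manip.read_camera(n);cv2.imwrite(f"pics/{n}0.png",im)
    c=manip.get_calibration(n);print(n,c)
E
```

```text
pics
{'clock': 0.0, 'joints': array([-7.28874002e+01,  1.26762461e+01,  8.75254958e+01,  1.31803680e-03,
        7.99100259e+01, -7.22475683e+00]), 'qd': array([ 0.05287029, -0.00320472,  0.03470361, -0.04715708, -0.06143342,
        0.07766704]), 'tau': array([ 2.26138771e-03, -4.94609356e+01, -3.87371349e+01,  7.00910739e-02,
        5.70518745e-02, -1.42249273e-04]), 'ee_pos': array([ 0.25739053, -0.5688611 ,  0.22142888]), 'tcp_rot': array([-1.79889283e+02, -1.53430207e-02,  2.43371096e+01]), 'ft_force': array([-0.12259438,  0.27545499, -0.73589594]), 'torque': array([ 0.04387443,  0.00203015, -0.02341237]), 'finger_force': 0.0, 'opening': 0.9987465321454668}
top {'fx': 450.7014182421004, 'fy': 450.7014182421004, 'cx': 283.07573798079517, 'cy': 211.84342674843666, 'distortion': array([0.03131568, 0.        , 0.        , 0.        , 0.        ]), 'R': array([[ 0.02766845, -0.9996059 , -0.00474259],
       [-0.99857132, -0.02742222, -0.04586222],
       [ 0.0457141 ,  0.00600475, -0.99893652]]), 't': array([0.0199078 , 0.57878116, 1.30346021])}
scene {'fx': 436.84696995051365, 'fy': 436.84696995051365, 'cx': 267.7202904842443, 'cy': 212.26422466800847, 'distortion': array([-0.12947815,  0.        ,  0.        ,  0.        ,  0.        ]), 'R': array([[ 0.80388699,  0.59457509,  0.01569005],
       [ 0.49402185, -0.65278037, -0.57429975],
       [-0.33122217,  0.46942332, -0.81849473]]), 't': array([-0.47237392, -0.19747399,  1.23953555])}
```

View pics/top0.png

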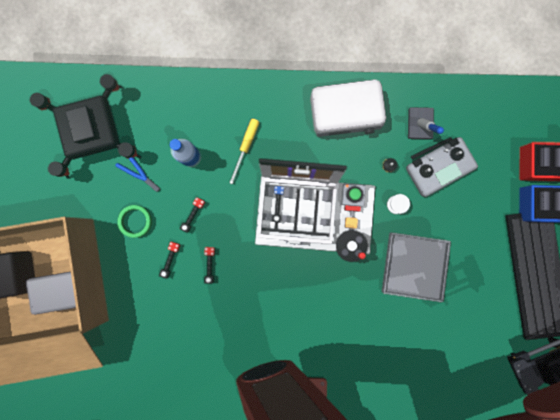

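View pics/scene0.png

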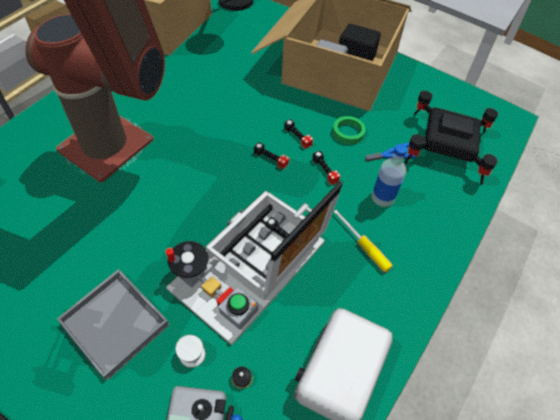

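The top view shows three new arms at about (194,215), (170,260) and (209,265). The box is at about (300,210), with one blue clamp visible in the left lane at (279,190). The wheel is at (352,245) with its crank at (362,255), the button at (355,194) and the tray at (417,267). Next I'll measure these more precisely.

```bash
cat > h.py <<'E'
import numpy as np,cv2
from rig import manip
def ray(c,uv):
    K=np.array([[c['fx'],0,c['cx']],[0,c['fy'],c['cy']],[0,0,1]])
    p=cv2.undistortPoints(np.array([[uv]],float),K,np.array(c['distortion']))[0,0]
    R=np.array(c['R']);t=np.array(c['t'])
    return -R.T@t, R.T@np.array([p[0],p[1],1.])
def onz(c,uv,z):
    o,d=ray(c,uv);return o+d*(z-o[2])/d[2]
def tri(pairs):
    A=np.zeros((3,3));b=np.zeros(3);L=[]
    for c,uv in pairs:
        o,d=ray(c,uv);d=d/np.linalg.norm(d);P=np.eye(3)-np.outer(d,d);A+=P;b+=P@o;L.append((P,o))
    X=np.linalg.solve(A,b);return X,[float(np.linalg.norm(P@(X-o))) for P,o in L]
def proj(c,X):
    K=np.array([[c['fx'],0,c['cx']],[0,c['fy'],c['cy']],[0,0,1]])
    p,_=cv2.projectPoints(np.array(X,float).reshape(-1,3),cv2.Rodrigues(np.array(c['R']))[0],np.array(c['t']),K,np.array(c['distortion']));return p[:,0]
def blobs(im,lo,hi,amin=15):
    """HSV ranges -> list (area, centroid)"""
    hsv=cv2.cvtColor(im,cv2.COLOR_BGR2HSV)
    if lo[0]>hi[0]: m=cv2.inRange(hsv,(0,)+tuple(lo[1:]),hi)|cv2.inRange(hsv,lo,(180,)+tuple(hi[1:]))
    else: m=cv2.inRange(hsv,lo,hi)
    n,_,st,ce=cv2.connectedComponentsWithStats(m)
    return sorted([(int(st[i,4]),ce[i].round(1).tolist()) for i in range(1,n) if st[i,4]>=amin],reverse=True)
E
python3 - <<'E'
from h import *
C={n:manip.get_calibration(n) for n in("top","scene")}
I={n:cv2.imread(f"pics/{n}0.png") for n in C}
for n in C:
    print(n,'red',blobs(I[n],(172,120,80),(8,255,255))[:9]); print('green',blobs(I[n],(45,150,120),(75,255,255))[:4]);print('blue',blobs(I[n],(100,120,80),(125,255,255),8)[:9])
for name in("spar1","cured1","crank_grip","wheel_axis","start_top","tray","lane2","lid_edge","lid_hinge"):
    for n in C:
        print(name,n,[(np.round(d['location'],1).tolist(),round(d['confidence'],2)) for d in manip.spot_in(n,name)][:5])
w=manip.get_calibration("wrist");print(w, -np.array(w['R']).T@w['t'])
cv2.imwrite("pics/c1.png",np.hstack([cv2.resize(I['top'][145:265,240:390],None,fx=2.6,fy=2.6,interpolation=2),cv2.resize(I['scene'][180:345,155:350],(390,312),interpolation=2)]))
E
```

```text
top red [(735, [532.7, 162.4]), (139, [546.2, 414.1]), (71, [352.1, 207.9]), (63, [246.1, 407.6]), (53, [173.6, 246.2]), (48, [198.1, 202.5]), (46, [209.0, 250.9]), (43, [361.5, 255.1])]
green []
blue [(687, [532.3, 203.6]), (252, [133.3, 169.5]), (114, [175.3, 144.4]), (104, [192.6, 159.4]), (92, [436.1, 128.4]), (34, [278.4, 189.7])]
scene red [(1604, [106.2, 151.5]), (819, [71.0, 51.0]), (109, [224.0, 295.3]), (99, [333.0, 177.6]), (95, [170.3, 254.2]), (90, [306.3, 141.6]), (85, [282.6, 161.7]), (56, [483.2, 171.0]), (46, [413.2, 151.7])]
green [(280, [348.8, 127.2]), (179, [237.6, 301.2])]
blue [(391, [385.3, 190.4]), (272, [396.8, 151.1]), (51, [236.0, 417.2])]
spar1 top [([170.3, 263.2], 0.79), ([191.2, 213.6], 0.73), ([208.2, 267.9], 0.53)]
spar1 scene [([326.2, 171.2], 0.84), ([267.4, 154.9], 0.65), ([385.2, 155.0], 0.59), ([237.4, 300.2], 0.56), ([297.5, 134.4], 0.52)]
cured1 top [([278.7, 200.6], 0.7)]
cured1 scene [([188.1, 256.9], 0.57), ([272.6, 227.7], 0.55)]
crank_grip top [([348.6, 244.9], 0.72), ([356.5, 191.8], 0.63)]
crank_grip scene [([186.1, 258.1], 0.69), ([168
[... 400 characters left out ...]
4, 260.6], 0.9), ([301.8, 238.3], 0.6)]
lid_edge top [([296.3, 169.8], 0.79)]
lid_edge scene [([301.0, 239.1], 0.82), ([299.7, 133.0], 0.47)]
lid_hinge top [([303.2, 171.8], 0.77), ([351.2, 245.9], 0.2)]
lid_hinge scene [([297.3, 237.8], 0.7), ([243.7, 378.1], 0.28)]
{'fx': 338.65336752945524, 'fy': 338.65336752945524, 'cx': 279.3563863634383, 'cy': 207.1870138163773, 'distortion': array([-0.06084065,  0.        ,  0.        ,  0.        ,  0.        ]), 'R': array([[ 0.41159658, -0.9113655 , -0.00108786],
       [-0.87552089, -0.39573913,  0.27722501],
       [-0.25308382, -0.11315242, -0.96080441]]), 't': array([-0.62547877, -0.03331056,  0.39171334])} [ 0.32741714 -0.53889875  0.38491399]
```

View pics/c1.png

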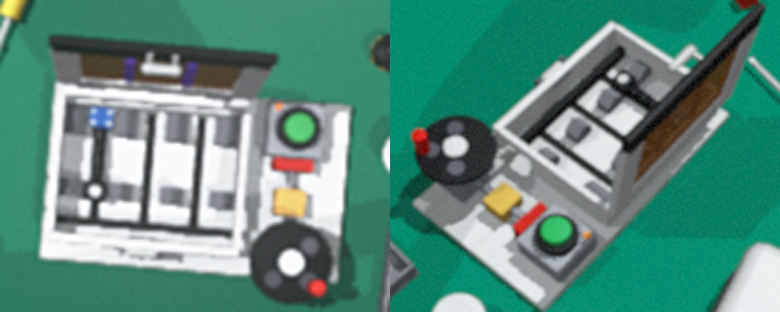

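```bash
python3 - <<'E'
from h import *
T=manip.get_calibration("top");S=manip.get_calibration("scene")
f=lambda n,a,b:print(n,np.round(tri([(T,a),(S,b)])[0],4),np.round(tri([(T,a),(S,b)])[1],4))
f('redA',(173.6,246.2),(306.3,141.6));f('redB',(198.1,202.5),(333,177.6));f('redC',(209,250.9),(282.6,161.7))
f('redC?',(173.6,246.2),(282.6,161.7))
f('crank',(361.5,255.1),(170.3,254.2));f('hub',(351.9,245.8),(187.5,257.2));f('button',(355,194.2),(237.5,302.2));f('tray',(415.9,267.3),(112.8,325.8))
f('stop',(352.1,207.9),(224,295.3))
print('cured',onz(T,(278.4,189.7),.038))
for uv in((170.3,263.2),(191.2,213.6),(208.2,267.9)):print(onz(T,uv,.013))
E
```

```text
redA [0.4675 0.3508 0.0107] [0.0021 0.0021]
redB [0.5972 0.2849 0.0083] [0.0019 0.0019]
redC [0.4569 0.2478 0.0093] [0.0016 0.0016]
redC? [ 0.4363  0.349  -0.087 ] [0.0395 0.0395]
crank [ 0.4626 -0.1799  0.1042] [0.0002 0.0002]
hub [ 0.4865 -0.1564  0.0838] [0. 0.]
button [ 0.6309 -0.1656  0.0616] [0.0002 0.0002]
tray [ 0.4274 -0.3571 -0.0047] [0.0009 0.0009]
stop [ 0.5922 -0.1626  0.0392] [0.0018 0.0018]
cured [0.64018053 0.05089492 0.038     ]
[0.41980979 0.35907908 0.013     ]
[0.56552662 0.30397074 0.013     ]
[0.40915166 0.24871619 0.013     ]
```

Emit:
{"api": "step_arm", "payload": {
  "steps": [
    {"tz":-0.9,"yaw":0.92},
    {"tz":-0.9,"yaw":0.92},
    {"tz":-0.9,"yaw":0.92},
    {"tz":-0.9,"yaw":0.92},
    {"tz":-0.9,"yaw":0.92},
    {"tz":-0.9,"yaw":0.92},
    {"tx":0.45,"ty":-0.96},
    {"tx":0.45,"ty":-0.96},
    {"tx":0.45,"ty":-0.96},
    {"tx":0.45,"ty":-0.96},
    {"tx":0.45,"ty":-0.96},
    {"tx":0.45,"ty":-0.96}
  ]
}}

```text
validation failed for argument at $.st...
```

Emit:
{"api": "step_arm", "payload": {
  "steps": [
    {"tx":0.45,"ty":-0.96},
    {"tx":0.45,"ty":-0.96},
    {"tx":0.45,"ty":-0.96},
    {"tx":0.45,"ty":-0.96},
    {"tx":0.45,"ty":-0.96},
    {"tx":0.45,"ty":-0.96},
    {"tx":0.45,"ty":-0.96},
    {"tx":0.45,"ty":-0.96},
    {"tx":0.45,"ty":-0.96},
    {"tx":0.45,"ty":-0.96},
    {"tx":0.45,"ty":-0.96},
    {}
  ]
}}

```text
validation failed for argument at $.st...
```

```bash
cat >> h.py <<'E'
def plan(x=None,y=None,z=None,yaw=None):
    """print tool-frame deltas (in full-scale units total) from the measured pose; translation in axes at current yaw and at target yaw"""
    s=manip.read_state();p=s['ee_pos'];cy=s['tcp_rot'][2]
    d=np.array([(x if x is not None else p[0])-p[0],(y if y is not None else p[1])-p[1]])
    ty=0 if yaw is None else ((cy-yaw+180)%360-180)
    for lab,a in(('now',cy),('after',cy-ty)):
        a=np.radians(a);print(lab,'tx %.2f ty %.2f'%((d@[np.cos(a),np.sin(a)])/.025,(d@[np.sin(a),-np.cos(a)])/.025),end=' | ')
    print('tz %.2f yaw %.2f'%((p[2]-z)/.025 if z is not None else 0,ty/5))
def st():
    s=manip.read_state();print('t',round(s['clock'],2),'p',s['ee_pos'].round(4),'rpy',s['tcp_rot'].round(2),'F',s['ft_force'].round(1),'op',round(s['opening']*87,1),'ff',round(s['finger_force'],1))
def snap(name):
    c=manip.get_calibration('wrist');im=manip.read_camera('wrist');cv2.imwrite(f'pics/{name}.png',im)
    import pickle;pickle.dump(c,open(f'pics/{name}.pkl','wb'));return im,c
def load(name):
    import pickle;return cv2.imread(f'pics/{name}.png'),pickle.load(open(f'pics/{name}.pkl','rb'))
E
python3 - <<'E'
from h import *
st();snap('w1');st()
E
```

```text
t 1.0 p [ 0.2576 -0.5694  0.2225] rpy [-179.99   -0.     24.34] F [ 0.   0.3 -1.4] op 87.1 ff 0.0
t 1.05 p [ 0.2576 -0.5695  0.2225] rpy [180.    -0.    24.34] F [-0.2  0.4 -0.6] op 87.0 ff 0.0
```

View pics/w1.png

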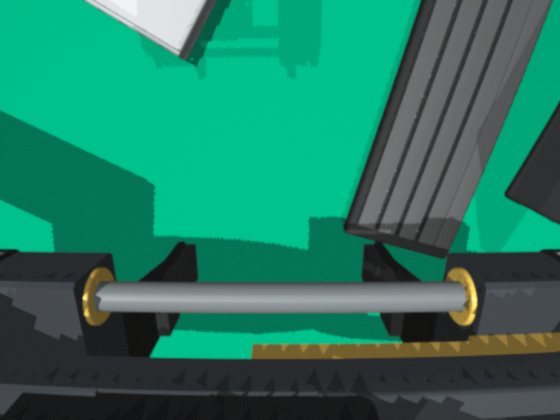

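The moves were refused, so this picture is only the start pose. I'll try again with every field filled in.

Emit:
{"api": "step_arm", "payload": {
  "steps": [
    {"tx":0,"ty":0,"tz":-0.9,"yaw":0.92,"grip":87},
    {"tx":0,"ty":0,"tz":-0.9,"yaw":0.92,"grip":87},
    {"tx":0,"ty":0,"tz":-0.9,"yaw":0.92,"grip":87},
    {"tx":0,"ty":0,"tz":-0.9,"yaw":0.92,"grip":87},
    {"tx":0,"ty":0,"tz":-0.9,"yaw":0.92,"grip":87},
    {"tx":0,"ty":0,"tz":-0.9,"yaw":0.92,"grip":87},
    {"tx":0.45,"ty":-0.96,"tz":0,"yaw":0,"grip":87},
    {"tx":0.45,"ty":-0.96,"tz":0,"yaw":0,"grip":87},
    {"tx":0.45,"ty":-0.96,"tz":0,"yaw":0,"grip":87},
    {"tx":0.45,"ty":-0.96,"tz":0,"yaw":0,"grip":87},
    {"tx":0.45,"ty":-0.96,"tz":0,"yaw":0,"grip":87},
    {"tx":0.45,"ty":-0.96,"tz":0,"yaw":0,"grip":87}
  ]
}}

```text
clock: 2.05
ee_pos: [0.3336, -0.4284, 0.3576]
tcp_rot: [180.0, -0.0, -3.3]
ft_force: [-0.2, 0.1, 0.6]
opening: 1.0
finger_force: 0.0
```

Emit:
{"api": "step_arm", "payload": {
  "steps": [
    {"tx":0.45,"ty":-0.96,"tz":0,"yaw":0,"grip":87},
    {"tx":0.45,"ty":-0.96,"tz":0,"yaw":0,"grip":87},
    {"tx":0.45,"ty":-0.96,"tz":0,"yaw":0,"grip":87},
    {"tx":0.45,"ty":-0.96,"tz":0,"yaw":0,"grip":87},
    {"tx":0.45,"ty":-0.96,"tz":0,"yaw":0,"grip":87},
    {"tx":0.45,"ty":-0.96,"tz":0,"yaw":0,"grip":87},
    {"tx":0.45,"ty":-0.96,"tz":0,"yaw":0,"grip":87},
    {"tx":0.45,"ty":-0.96,"tz":0,"yaw":0,"grip":87},
    {"tx":0.45,"ty":-0.96,"tz":0,"yaw":0,"grip":87},
    {"tx":0.45,"ty":-0.96,"tz":0,"yaw":0,"grip":87},
    {"tx":0.45,"ty":-0.96,"tz":0,"yaw":0,"grip":87},
    {"tx":0.45,"ty":-0.96,"tz":0,"yaw":0,"grip":87}
  ]
}}

```text
clock: 3.05
ee_pos: [0.4848, -0.1484, 0.3577]
tcp_rot: [180.0, -0.0, -3.3]
ft_force: [-0.0, -0.1, -0.4]
opening: 0.998
finger_force: 0.0
```

Emit:
{"api": "step_arm", "payload": {
  "steps": [
    {"tx":0.45,"ty":-0.96,"tz":0,"yaw":0,"grip":87},
    {"tx":0.45,"ty":-0.96,"tz":0,"yaw":0,"grip":87},
    {"tx":0.45,"ty":-0.9,"tz":0,"yaw":0,"grip":87},
    {"tx":0.45,"ty":-0.9,"tz":0,"yaw":0,"grip":87},
    {"tx":0,"ty":0,"tz":0,"yaw":0,"grip":87},
    {"tx":0,"ty":0,"tz":0,"yaw":0,"grip":87}
  ]
}}

```text
clock: 3.55
ee_pos: [0.5347, -0.0584, 0.3574]
tcp_rot: [180.0, 0.0, -3.1]
ft_force: [0.8, -0.2, -0.1]
opening: 0.999
finger_force: 0.0
```

```bash
python3 - <<'E'
from h import *
st();snap('w2');st()
E
```

```text
t 3.55 p [ 0.5347 -0.0584  0.3574] rpy [ 1.7999e+02  3.0000e-02 -3.1200e+00] F [ 0.8 -0.2 -0.1] op 86.9 ff 0.0
t 3.6 p [ 0.5345 -0.0592  0.3574] rpy [ 1.7998e+02  3.0000e-02 -3.1900e+00] F [-0.1 -0.4 -0.2] op 86.8 ff 0.0
```

View pics/w2.png

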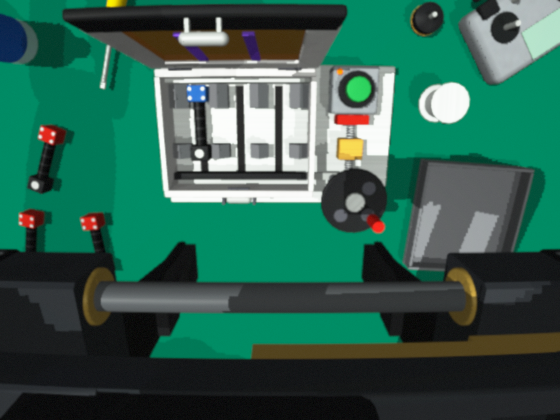

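The wrist view shows the tray, wheel, box and all the arms. I'll zoom in for the corner positions.

```bash
python3 - <<'E'
from h import *
im,c=load('w2')
cv2.imwrite('pics/c2.png',cv2.resize(im[60:240,150:400],None,fx=3.2,fy=3.2,interpolation=cv2.INTER_CUBIC))
print(blobs(im,(172,120,80),(8,255,255))[:9],blobs(im,(45,180,150),(70,255,255))[:3],blobs(im,(18,120,120),(30,255,255))[:3],blobs(im,(105,140,80),(125,255,255))[:3])
print(onz(c,(356,203),.084),onz(c,(358.5,88.5),.07))
E
```

```text
[(331, [351.2, 119.1]), (225, [48.3, 134.0]), (217, [375.0, 223.3]), (208, [28.0, 218.7]), (200, [90.0, 221.5])] [(467, [358.4, 88.5])] [(508, [349.6, 148.6]), (287, [465.0, 282.0]), (102, [114.0, 2.9])] [(489, [9.9, 49.1]), (216, [196.7, 93.3])]
[ 0.48554383 -0.15869169  0.084     ] [ 0.63217197 -0.16446607  0.07      ]
```

View pics/c2.png

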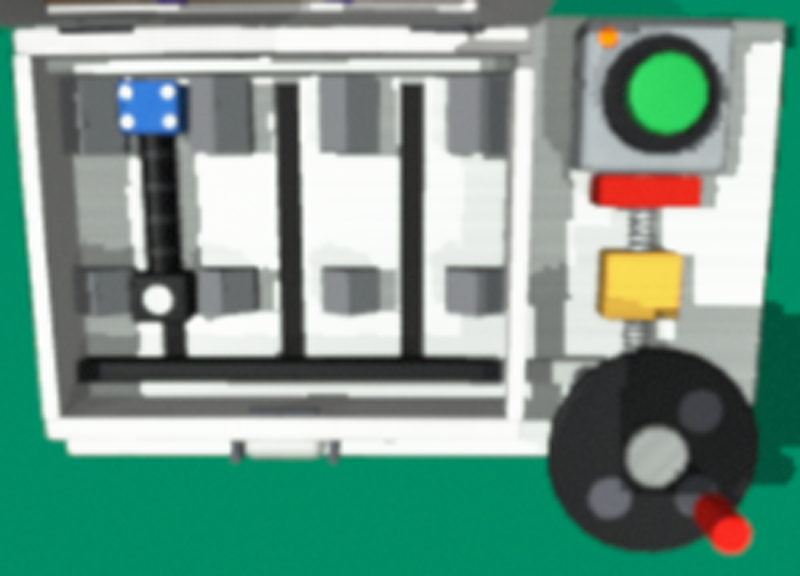

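The crop shows the box's outer left corners at crop (14,30) and (48,438), and its inner corners at (62,417), (507,417) and (517,57). The wheel hub is at (656,455), and the middle and right lane centre strips are at x = 289 and 411.

```bash
python3 - <<'E'
from h import *
im,c=load('w2')
P=lambda a,b:(150+a/3.2,60+b/3.2)
w={}
for n,a,z in(('BLo',(14,30),.062),('FLo',(48,438),.062),('FLi',(62,417),.062),('FRi',(507,417),.062),('BRi',(517,57),.062),('BLi',(34,57),.062),('s2b',(289,85),.012),('s2f',(291,355),.012),('s3b',(411,85),.012),('s3f',(412,355),.012),('hub',(656,455),.088),('btn',(668,93),.07),('blue',(150,107),.038),('collar',(162,297),.038),('nutF',(638,318),.038),('stopF',(647,206),.04)):
    w[n]=onz(c,P(*a),z);print(n,w[n].round(4))
# fit jig pose
from scipy.optimize import least_squares
L={'BLo':(.085,.104),'FLo':(-.085,.104),'hub':(None,-.158),'btn':(None,-.158),'FLi':(None,.098),'FRi':(None,-.098),'BRi':(None,-.098),'BLi':(None,.098),'s2b':(None,0),'s2f':(None,0),'s3b':(None,-.056),'s3f':(None,-.056),'stopF':(.014,None)}
def r(q):
    co,s=np.cos(q[2]),np.sin(q[2]);o=[]
    for k,(x,y) in L.items():
        d=w[k][:2]-q[:2];lx=co*d[0]+s*d[1];ly=-s*d[0]+co*d[1]
        if x is not None:o.append(lx-x)
        if y is not None:o.append(ly-y)
    return np.array(o)
q=least_squares(r,[.56,0,-.05]);print(q.x[:2],np.degrees(q.x[2]));print((r(q.x)*1e3).round(1))
co,s=np.cos(q.x[2]),np.sin(q.x[2])
for k in w:
    d=w[k][:2]-q.x[:2];print(k,((co*d[0]+s*d[1])*1e3).round(1),((-s*d[0]+co*d[1])*1e3).round(1))
E
```

```text
BLo [0.6712 0.0942 0.062 ]
FLo [0.5028 0.1041 0.062 ]
FLi [0.5118 0.0965 0.062 ]
FRi [ 0.5011 -0.0972  0.062 ]
BRi [ 0.6486 -0.1061  0.062 ]
BLi [0.6604 0.0875 0.062 ]
s2b [ 0.6464 -0.0089  0.012 ]
s2f [5.248e-01 3.000e-04 1.200e-02]
s3b [ 0.6433 -0.0632  0.012 ]
s3f [ 0.5216 -0.0569  0.012 ]
hub [ 0.4879 -0.1565  0.088 ]
btn [ 0.6315 -0.1648  0.07  ]
blue [0.6394 0.0483 0.038 ]
collar [0.5585 0.0522 0.038 ]
nutF [ 0.5375 -0.1589  0.038 ]
stopF [ 0.5863 -0.1625  0.04  ]
[ 0.58116461 -0.00432893] -3.3610125111103213
[-0.9 -0.3  0.4 -0.4  0.6  0.8 -1.4  0.6  0.3 -1.7 -0.8  1.3  0.8  0.
  0.4]
BLo 84.1 103.7
FLo -84.6 103.6
FLi -75.1 96.6
FRi -74.5 -97.4
BRi 73.3 -97.7
BLi 73.7 96.3
s2b 65.4 -0.8
s2f -56.5 1.3
s3b 65.4 -55.2
s3f -56.3 -56.0
hub -84.2 -157.4
btn 59.6 -157.2
blue 55.0 55.9
collar -25.9 55.1
nutF -34.5 -156.8
stopF 14.4 -157.6
```

Jig fit: origin (0.581, -0.004), yaw -3.4°, residuals about 1 mm. I'll turn the gripper half round so its camera body stays away from the open lid, and stop above the cured arm.

Emit:
{"api": "step_arm", "payload": {
  "steps": [
    {"tx":0.45,"ty":-0.9,"tz":0,"yaw":0,"grip":44},
    {"tx":0.45,"ty":-0.9,"tz":0,"yaw":0,"grip":44},
    {"tx":0.45,"ty":-0.9,"tz":0,"yaw":0,"grip":44},
    {"tx":0.45,"ty":-0.9,"tz":0,"yaw":0,"grip":44},
    {"tx":0.45,"ty":-0.9,"tz":0,"yaw":0,"grip":44},
    {"tx":0,"ty":0,"tz":0,"yaw":-1,"grip":44},
    {"tx":0,"ty":0,"tz":0,"yaw":-1,"grip":44},
    {"tx":0,"ty":0,"tz":0,"yaw":-1,"grip":44},
    {"tx":0,"ty":0,"tz":0,"yaw":-1,"grip":44},
    {"tx":0,"ty":0,"tz":0,"yaw":-1,"grip":44},
    {"tx":0,"ty":0,"tz":0,"yaw":-1,"grip":44},
    {"tx":0,"ty":0,"tz":0,"yaw":-1,"grip":44}
  ]
}}

```text
clock: 4.6
ee_pos: [0.5969, 0.0481, 0.3576]
tcp_rot: [180.0, 0.0, 31.9]
ft_force: [0.2, 0.3, -0.2]
opening: 0.505
finger_force: 0.0
```

Emit:
{"api": "step_arm", "payload": {
  "steps": [
    {"tx":0,"ty":0,"tz":0,"yaw":-1,"grip":44},
    {"tx":0,"ty":0,"tz":0,"yaw":-1,"grip":44},
    {"tx":0,"ty":0,"tz":0,"yaw":-1,"grip":44},
    {"tx":0,"ty":0,"tz":0,"yaw":-1,"grip":44},
    {"tx":0,"ty":0,"tz":0,"yaw":-1,"grip":44},
    {"tx":0,"ty":0,"tz":0,"yaw":-1,"grip":44},
    {"tx":0,"ty":0,"tz":0,"yaw":-1,"grip":44},
    {"tx":0,"ty":0,"tz":0,"yaw":-1,"grip":44},
    {"tx":0,"ty":0,"tz":0,"yaw":-1,"grip":44},
    {"tx":0,"ty":0,"tz":0,"yaw":-1,"grip":44},
    {"tx":0,"ty":0,"tz":0,"yaw":-1,"grip":44},
    {"tx":0,"ty":0,"tz":0,"yaw":-1,"grip":44}
  ]
}}

```text
clock: 5.6
ee_pos: [0.5969, 0.0481, 0.3577]
tcp_rot: [180.0, 0.0, 91.9]
ft_force: [0.5, 1.0, -0.3]
opening: 0.506
finger_force: 0.0
```

Emit:
{"api": "step_arm", "payload": {
  "steps": [
    {"tx":0,"ty":0,"tz":0,"yaw":-1,"grip":44},
    {"tx":0,"ty":0,"tz":0,"yaw":-1,"grip":44},
    {"tx":0,"ty":0,"tz":0,"yaw":-1,"grip":44},
    {"tx":0,"ty":0,"tz":0,"yaw":-1,"grip":44},
    {"tx":0,"ty":0,"tz":0,"yaw":-1,"grip":44},
    {"tx":0,"ty":0,"tz":0,"yaw":-1,"grip":44},
    {"tx":0,"ty":0,"tz":0,"yaw":-1,"grip":44},
    {"tx":0,"ty":0,"tz":0,"yaw":-1,"grip":44},
    {"tx":0,"ty":0,"tz":0,"yaw":-1,"grip":44},
    {"tx":0,"ty":0,"tz":0,"yaw":-1,"grip":44},
    {"tx":0,"ty":0,"tz":0,"yaw":-1,"grip":44},
    {"tx":0,"ty":0,"tz":0,"yaw":-1,"grip":44}
  ]
}}

```text
clock: 6.6
ee_pos: [0.5969, 0.0481, 0.3577]
tcp_rot: [-180.0, 0.0, 151.9]
ft_force: [-0.1, -0.4, -0.9]
opening: 0.506
finger_force: 0.0
```

Emit:
{"api": "step_arm", "payload": {
  "steps": [
    {"tx":0,"ty":0,"tz":0,"yaw":-1,"grip":44},
    {"tx":0,"ty":0,"tz":0,"yaw":-1,"grip":44},
    {"tx":0,"ty":0,"tz":0,"yaw":-1,"grip":44},
    {"tx":0,"ty":0,"tz":0,"yaw":-1,"grip":44},
    {"tx":0,"ty":0,"tz":0,"yaw":-1,"grip":44},
    {"tx":0,"ty":0,"tz":0,"yaw":0,"grip":44},
    {"tx":0,"ty":0,"tz":0,"yaw":0,"grip":44}
  ]
}}

```text
clock: 7.18
ee_pos: [0.597, 0.0485, 0.3577]
tcp_rot: [-180.0, 0.0, 176.5]
ft_force: [-0.1, -0.1, 0.5]
opening: 0.503
finger_force: 0.0
```

```bash
python3 - <<'E'
from h import *
im,c=snap('w3');st()
plan(.5964,.0504,.1,176.64);b=blobs(im,(105,140,80),(125,255,255))[:3];print(b)
_,c2=load('w2');T=manip.get_calibration('top')
print(tri([(c,b[0][1]),(c2,(196.7,93.3))]),tri([(c,b[0][1]),(c2,(196.7,93.3)),(T,(278.4,189.7))]))
print(manip.read_state()['joints'].round(1))
E
```

```text
t 7.23 p [0.597  0.0488 0.3576] rpy [-179.99    0.    176.51] F [ 0.1 -1.   0.7] op 43.9 ff 0.0
now tx 0.03 ty 0.06 | after tx 0.03 ty 0.06 | tz 10.31 yaw -0.03
[(581, [541.3, 204.6]), (354, [457.3, 236.2]), (167, [281.9, 192.3])]
(array([ 0.54660621, -0.05795579,  0.61791041]), [0.06532840045080747, 0.0653284004508077]) (array([0.57535986, 0.01011156, 0.51493555]), [0.0684293560259731, 0.07973584147437487, 0.03770931465298227])
[ -2.9   6.1  80.5  -0.   93.4 -89.4]
```

View pics/w3.png

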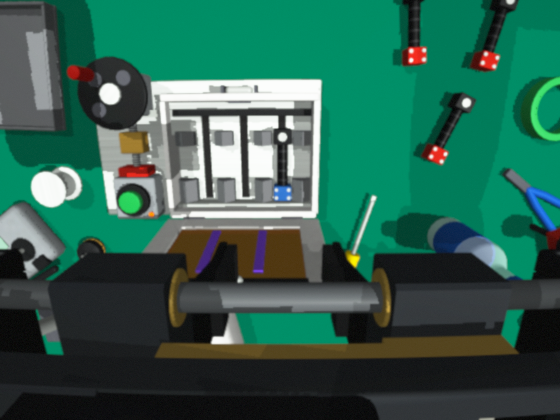

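The flipped view shows the cured arm (blue clamp at (282,192), collar at (282,137)) and the three new arms on the right. I'll triangulate the points against w2.

```bash
cat >> h.py <<'E'
JX,JY,JA=.5812,-.0043,np.radians(-3.36)
def j2w(x,y):
    return np.array([JX+x*np.cos(JA)-y*np.sin(JA),JY+x*np.sin(JA)+y*np.cos(JA)])
def w2j(p):
    d=np.array(p[:2])-[JX,JY];return np.array([d[0]*np.cos(JA)+d[1]*np.sin(JA),-d[0]*np.sin(JA)+d[1]*np.cos(JA)])
E
python3 - <<'E'
from h import *
im,c=load('w3');i2,c2=load('w2');T=manip.get_calibration('top');S=manip.get_calibration('scene')
def f(n,*p):
    X,r=tri(p);print(n,X.round(4),'jig',(w2j(X)*1e3).round(1),'res',np.round(r,4))
f('blue',(c,(281.9,192.3)),(c2,(196.7,93.3)))
f('colldot',(c,(282,137)),(c2,(150+159/3.2,60+298/3.2)))
f('hub',(c,(109.5,94)),(c2,(355,202)));f('btn',(c,(130.5,202)),(c2,(358.4,88.5)))
rb=blobs(im,(172,120,80),(8,255,255))[:7];print(rb)
f('spB red',(c,(437,153)),(c2,(48.3,134)),(T,(198.1,202.5)),(S,(333,177.6)))
f('spB dot',(c,(464,103)),(c2,(40,185)))
f('spA red',(c,(487.5,60.5)),(c2,(28,218.7)),(T,(173.6,246.2)),(S,(306.3,141.6)))
f('spC red',(c,(415,55)),(c2,(90,221.5)),(T,(209,250.9)),(S,(282.6,161.7)))
f('traycorner',(c,(63,130)),(c2,(425,157)))
f('crank',(c,(73,72)),(c2,(378,227)),(T,(361.5,255.1)),(S,(170.3,254.2)))
hsv=cv2.cvtColor(im,cv2.COLOR_BGR2HSV);
E
```

```text
blue [0.6397 0.0495 0.0331] jig [55.2 57.1] res [0.0002 0.0002]
colldot [0.5584 0.054  0.0375] jig [-26.1  56.9] res [0.0004 0.0004]
hub [ 0.4875 -0.157   0.0852] jig [ -84.6 -157.9] res [0.0002 0.0002]
btn [ 0.6329 -0.1659  0.0617] jig [  61.1 -158.3] res [0.0004 0.0004]
[(366, [135.8, 170.9]), (314, [413.8, 55.4]), (295, [79.1, 72.7]), (246, [487.6, 60.0]), (215, [436.3, 154.1]), (77, [554.7, 233.7])]
spB red [0.5979 0.2856 0.0123] jig [ -0.3 290.4] res [0.0017 0.003  0.0008 0.0044]
spB dot [0.5243 0.3194 0.018 ] jig [-75.8 319.8] res [0.0023 0.0023]
spA red [0.4684 0.351  0.0158] jig [-133.4  348.1] res [0.0021 0.0026 0.0009 0.0047]
spC red [0.4573 0.2484 0.0122] jig [-138.5  245. ] res [0.0004 0.0028 0.001  0.0032]
traycorner [ 0.5276 -0.2898 -0.0127] jig [ -36.8 -288.1] res [0. 0.]
crank [ 0.4625 -0.1811  0.1112] jig [-108.1 -183.5] res [0.0024 0.0025 0.0025 0.0033]
```

Emit:
{"api": "step_arm", "payload": {
  "steps": [
    {"tx":0.03,"ty":0.116,"tz":0,"yaw":0,"grip":36},
    {"tx":0,"ty":0,"tz":1,"yaw":0,"grip":36},
    {"tx":0,"ty":0,"tz":1,"yaw":0,"grip":36},
    {"tx":0,"ty":0,"tz":1,"yaw":0,"grip":36},
    {"tx":0,"ty":0,"tz":1,"yaw":0,"grip":36},
    {"tx":0,"ty":0,"tz":1,"yaw":0,"grip":36},
    {"tx":0,"ty":0,"tz":1,"yaw":0,"grip":36},
    {"tx":0,"ty":0,"tz":1,"yaw":0,"grip":36},
    {"tx":0,"ty":0,"tz":1,"yaw":0,"grip":36},
    {"tx":0,"ty":0,"tz":1,"yaw":0,"grip":36},
    {"tx":0,"ty":0,"tz":1,"yaw":0,"grip":36},
    {"tx":0,"ty":0,"tz":0,"yaw":0,"grip":36}
  ]
}}

```text
clock: 8.23
ee_pos: [0.5923, 0.0529, 0.1016]
tcp_rot: [-180.0, -0.6, 176.7]
ft_force: [-2.5, 0.4, -0.8]
opening: 0.411
finger_force: 0.0
```

Emit:
{"api": "step_arm", "payload": {
  "steps": [
    {"tx":0,"ty":0,"tz":0.8,"yaw":0,"grip":36},
    {"tx":0,"ty":0,"tz":0.8,"yaw":0,"grip":36},
    {"tx":0,"ty":0,"tz":0.7,"yaw":0,"grip":36},
    {"tx":0,"ty":0,"tz":0.7,"yaw":0,"grip":36},
    {"tx":0,"ty":0,"tz":0.4,"yaw":0,"grip":36},
    {"tx":0,"ty":0,"tz":0.24,"yaw":0,"grip":36},
    {"tx":0,"ty":0,"tz":0,"yaw":0,"grip":36},
    {"tx":0,"ty":0,"tz":0,"yaw":0,"grip":36}
  ]
}}

```text
clock: 8.9
ee_pos: [0.5972, 0.0527, 0.0175]
tcp_rot: [180.0, 0.1, 176.7]
ft_force: [-0.3, 0.0, 0.2]
opening: 0.412
finger_force: 0.0
```

Emit:
{"api": "step_arm", "payload": {
  "squeeze": 30,
  "steps": [
    {"tx":0,"ty":0,"tz":0,"yaw":0,"grip":6},
    {"tx":0,"ty":0,"tz":0,"yaw":0,"grip":6},
    {"tx":0,"ty":0,"tz":0,"yaw":0,"grip":6},
    {"tx":0,"ty":0,"tz":0,"yaw":0,"grip":6},
    {"tx":0,"ty":0,"tz":0,"yaw":0,"grip":6}
  ]
}}

```text
clock: 9.32
ee_pos: [0.597, 0.0527, 0.0172]
tcp_rot: [180.0, 0.1, 176.7]
ft_force: [-1.5, -0.4, 1.8]
opening: 0.169
finger_force: 30.0
```

```bash
python3 - <<'E'
from h import *
st();T=manip.get_calibration('top');c=load('w3')[1];i2,c2=load('w2')
# tray corners from w2 (rim z=.028): BL, BR, FL
for uv in((425,157),(533,170),(406,268)):print(onz(c2,uv,.028).round(4))
for uv in((391,233),(450,236),(445,301),(385,297)):print('top',onz(T,uv,.028).round(4))
E
```

```text
t 9.32 p [0.597  0.0527 0.0172] rpy [1.8000e+02 5.0000e-02 1.7674e+02] F [-1.5 -0.4  1.8] op 14.7 ff 30.0
[ 0.534  -0.2725  0.028 ]
[ 0.5068 -0.4429  0.028 ]
[ 0.3561 -0.2532  0.028 ]
top [ 0.525 -0.276  0.028]
top [ 0.5212 -0.4441  0.028 ]
top [ 0.3363 -0.4315  0.028 ]
top [ 0.3422 -0.2617  0.028 ]
```

Emit:
{"api": "step_arm", "payload": {
  "steps": [
    {"tx":0,"ty":0,"tz":-0.5,"yaw":0,"grip":6},
    {"tx":0,"ty":0,"tz":-1,"yaw":0,"grip":6},
    {"tx":0,"ty":0,"tz":-1,"yaw":0,"grip":6},
    {"tx":0,"ty":0,"tz":-1,"yaw":0,"grip":6},
    {"tx":0,"ty":0,"tz":-1,"yaw":0,"grip":6},
    {"tx":0,"ty":0,"tz":-1,"yaw":0,"grip":6},
    {"tx":0,"ty":0,"tz":-1,"yaw":0,"grip":6},
    {"tx":0.318,"ty":-0.926,"tz":0,"yaw":0,"grip":6},
    {"tx":0.318,"ty":-0.926,"tz":0,"yaw":0,"grip":6},
    {"tx":0.318,"ty":-0.926,"tz":0,"yaw":0,"grip":6},
    {"tx":0.318,"ty":-0.926,"tz":0,"yaw":0,"grip":6},
    {"tx":0.318,"ty":-0.926,"tz":0,"yaw":0,"grip":6}
  ]
}}

```text
clock: 10.32
ee_pos: [0.5495, -0.0614, 0.1799]
tcp_rot: [-180.0, 0.0, 176.8]
ft_force: [0.9, -0.8, -0.1]
opening: 0.175
finger_force: 30.0
```

Emit:
{"api": "step_arm", "payload": {
  "steps": [
    {"tx":0.318,"ty":-0.926,"tz":0,"yaw":0,"grip":6},
    {"tx":0.318,"ty":-0.926,"tz":0,"yaw":0,"grip":6},
    {"tx":0.318,"ty":-0.926,"tz":0,"yaw":0,"grip":6},
    {"tx":0.318,"ty":-0.926,"tz":0,"yaw":0,"grip":6},
    {"tx":0.318,"ty":-0.926,"tz":0,"yaw":0,"grip":6},
    {"tx":0.318,"ty":-0.926,"tz":0,"yaw":0,"grip":6},
    {"tx":0.318,"ty":-0.926,"tz":0,"yaw":0,"grip":6},
    {"tx":0.318,"ty":-0.926,"tz":0,"yaw":0,"grip":6},
    {"tx":0.318,"ty":-0.926,"tz":0,"yaw":0,"grip":6},
    {"tx":0.318,"ty":-0.926,"tz":0,"yaw":0,"grip":6},
    {"tx":0.318,"ty":-0.926,"tz":0,"yaw":0,"grip":6},
    {"tx":0.318,"ty":-0.926,"tz":0,"yaw":0,"grip":6}
  ]
}}

```text
clock: 11.32
ee_pos: [0.4385, -0.3335, 0.1798]
tcp_rot: [-180.0, 0.0, 176.7]
ft_force: [0.6, -0.3, -1.3]
opening: 0.171
finger_force: 30.0
```

Emit:
{"api": "step_arm", "payload": {
  "steps": [
    {"tx":0.318,"ty":-0.926,"tz":0,"yaw":0,"grip":6},
    {"tx":0,"ty":0,"tz":0,"yaw":0,"grip":6},
    {"tx":0,"ty":0,"tz":0,"yaw":0,"grip":6}
  ]
}}

```text
clock: 11.57
ee_pos: [0.4293, -0.356, 0.1796]
tcp_rot: [180.0, 0.0, 176.6]
ft_force: [0.9, 0.1, -0.8]
opening: 0.173
finger_force: 30.0
```

```bash
python3 - <<'E'
from h import *
snap('w4');st();plan(.43,-.355,.012,176.7)
im=manip.read_camera('top');cv2.imwrite('pics/top4.png',im)
a,b=load('w4');cv2.imwrite('pics/c4.png',np.hstack([cv2.resize(a,(480,360)),cv2.resize(im[180:330,320:453],(320,360))]))
E
```

```text
t 11.62 p [ 0.4297 -0.3551  0.1794] rpy [1.7997e+02 1.0000e-02 1.7667e+02] F [-0.5  0.1 -0.5] op 15.0 ff 30.0
now tx -0.01 ty 0.00 | after tx -0.01 ty 0.00 | tz 6.70 yaw -0.01
```

View pics/c4.png

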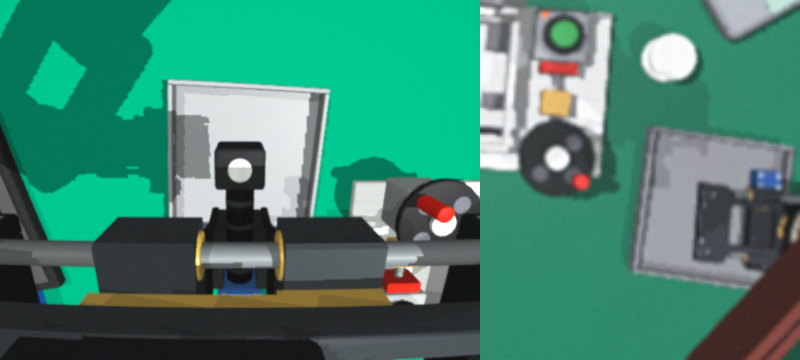

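The arm is held straight over the middle of the tray, so I'll lower it.

Emit:
{"api": "step_arm", "payload": {
  "steps": [
    {"tx":0,"ty":0,"tz":1,"yaw":0,"grip":6},
    {"tx":0,"ty":0,"tz":1,"yaw":0,"grip":6},
    {"tx":0,"ty":0,"tz":1,"yaw":0,"grip":6},
    {"tx":0,"ty":0,"tz":1,"yaw":0,"grip":6},
    {"tx":0,"ty":0,"tz":1,"yaw":0,"grip":6},
    {"tx":0,"ty":0,"tz":0.8,"yaw":0,"grip":6},
    {"tx":0,"ty":0,"tz":0.5,"yaw":0,"grip":6},
    {"tx":0,"ty":0,"tz":0.4,"yaw":0,"grip":6},
    {"tx":0,"ty":0,"tz":0,"yaw":0,"grip":6},
    {"tx":0,"ty":0,"tz":0,"yaw":0,"grip":6}
  ]
}}

```text
clock: 12.5
ee_pos: [0.4305, -0.3552, 0.0121]
tcp_rot: [-180.0, 0.0, 176.8]
ft_force: [0.4, -0.5, -0.7]
opening: 0.176
finger_force: 30.0
```

Emit:
{"api": "step_arm", "payload": {
  "steps": [
    {"tx":0,"ty":0,"tz":0,"yaw":0,"grip":20},
    {"tx":0,"ty":0,"tz":0,"yaw":0,"grip":26},
    {"tx":0,"ty":0,"tz":0,"yaw":0,"grip":36},
    {"tx":0,"ty":0,"tz":0,"yaw":0,"grip":36},
    {"tx":0,"ty":0,"tz":-0.6,"yaw":0,"grip":36},
    {"tx":0,"ty":0,"tz":-1,"yaw":0,"grip":36},
    {"tx":0,"ty":0,"tz":-1,"yaw":0,"grip":36},
    {"tx":0,"ty":0,"tz":-1,"yaw":0,"grip":36},
    {"tx":0,"ty":0,"tz":-1,"yaw":0,"grip":36},
    {"tx":0,"ty":0,"tz":-1,"yaw":0,"grip":36},
    {"tx":0,"ty":0,"tz":-1,"yaw":0,"grip":36},
    {"tx":0,"ty":0,"tz":-1,"yaw":0,"grip":36}
  ]
}}

```text
clock: 13.5
ee_pos: [0.4298, -0.3552, 0.2032]
tcp_rot: [-180.0, 0.0, 176.7]
ft_force: [0.3, -1.1, -0.2]
opening: 0.415
finger_force: 0.0
```

Emit:
{"api": "step_arm", "payload": {
  "steps": [
    {"tx":-0.117,"ty":0.944,"tz":-0.14,"yaw":0,"grip":40},
    {"tx":-0.117,"ty":0.944,"tz":-0.14,"yaw":0,"grip":40},
    {"tx":-0.117,"ty":0.944,"tz":-0.14,"yaw":0,"grip":40},
    {"tx":-0.117,"ty":0.944,"tz":-0.14,"yaw":0,"grip":40},
    {"tx":-0.117,"ty":0.944,"tz":-0.14,"yaw":0,"grip":40},
    {"tx":-0.117,"ty":0.944,"tz":-0.14,"yaw":0,"grip":40},
    {"tx":-0.117,"ty":0.944,"tz":-0.14,"yaw":0,"grip":40},
    {"tx":-0.117,"ty":0.944,"tz":-0.14,"yaw":0,"grip":40},
    {"tx":-0.117,"ty":0.944,"tz":-0.14,"yaw":0,"grip":40},
    {"tx":-0.117,"ty":0.944,"tz":-0.14,"yaw":0,"grip":40},
    {"tx":-0.117,"ty":0.944,"tz":-0.14,"yaw":0,"grip":40},
    {"tx":-0.117,"ty":0.944,"tz":-0.14,"yaw":0,"grip":40}
  ]
}}

```text
clock: 14.5
ee_pos: [0.4811, -0.0734, 0.2442]
tcp_rot: [-180.0, 0.0, 176.7]
ft_force: [0.0, -0.2, 0.5]
opening: 0.463
finger_force: 0.0
```

Emit:
{"api": "step_arm", "payload": {
  "steps": [
    {"tx":-0.117,"ty":0.944,"tz":-0.14,"yaw":0,"grip":40},
    {"tx":-0.117,"ty":0.944,"tz":-0.14,"yaw":0,"grip":40},
    {"tx":-0.117,"ty":0.944,"tz":-0.14,"yaw":0,"grip":40},
    {"tx":-0.117,"ty":0.944,"tz":-0.14,"yaw":0,"grip":40},
    {"tx":-0.117,"ty":0.944,"tz":-0.14,"yaw":0,"grip":40},
    {"tx":-0.117,"ty":0.944,"tz":-0.14,"yaw":0,"grip":40},
    {"tx":-0.117,"ty":0.944,"tz":-0.14,"yaw":0,"grip":40},
    {"tx":-0.117,"ty":0.944,"tz":-0.14,"yaw":0,"grip":40},
    {"tx":-0.117,"ty":0.944,"tz":-0.14,"yaw":0,"grip":40},
    {"tx":-0.117,"ty":0.944,"tz":-0.14,"yaw":0,"grip":40},
    {"tx":-0.117,"ty":0.944,"tz":-0.14,"yaw":0,"grip":40},
    {"tx":-0.117,"ty":0.944,"tz":-0.14,"yaw":0,"grip":40}
  ]
}}

```text
clock: 15.5
ee_pos: [0.5323, 0.2074, 0.2861]
tcp_rot: [180.0, 0.0, 176.7]
ft_force: [0.5, -0.7, 0.3]
opening: 0.459
finger_force: 0.0
```

Emit:
{"api": "step_arm", "payload": {
  "steps": [
    {"tx":-0.117,"ty":0.944,"tz":-0.14,"yaw":0,"grip":40},
    {"tx":-0.117,"ty":0.944,"tz":-0.14,"yaw":0,"grip":40},
    {"tx":-0.117,"ty":0.944,"tz":-0.14,"yaw":0,"grip":40},
    {"tx":-0.117,"ty":0.944,"tz":-0.14,"yaw":0,"grip":40},
    {"tx":0,"ty":0,"tz":0,"yaw":0,"grip":40},
    {"tx":0,"ty":0,"tz":0,"yaw":0,"grip":40}
  ]
}}

```text
clock: 16.0
ee_pos: [0.5492, 0.3007, 0.2997]
tcp_rot: [-180.0, 0.0, 176.8]
ft_force: [0.1, -0.4, 0.2]
opening: 0.456
finger_force: 0.0
```

```bash
python3 - <<'E'
from h import *
im,c=snap('w5');st();im2=manip.read_camera('top');cv2.imwrite('pics/top5.png',im2)
print(blobs(im,(172,120,80),(8,255,255),60)[:9]);print(blobs(im2,(172,120,80),(8,255,255))[2:9]);print(blobs(im2,(100,120,80),(125,255,255),8)[2:9])
for cc in('wrist','top'):print([(np.round(d['location'],1).tolist(),round(d['confidence'],2)) for d in manip.spot_in(cc,'spar1')][:5])
T=manip.get_calibration('top')
print(proj(T,[.43,-.355,.03]))
E
```

```text
t 16.05 p [0.5491 0.2998 0.2994] rpy [-1.7997e+02 -1.0000e-02  1.7678e+02] F [-0.6  0.1 -0.5] op 39.9 ff 0.0
[(311, [232.2, 99.5]), (304, [314.4, 102.9]), (255, [268.0, 204.4]), (177, [546.1, 244.6])]
[(894, [117.5, 370.4]), (867, [277.4, 393.3]), (762, [94.5, 190.2]), (757, [533.2, 162.4]), (292, [114.6, 325.4]), (80, [173.9, 313.2]), (71, [352.1, 207.9])]
[(114, [175.3, 144.4]), (110, [193.0, 158.8]), (91, [436.2, 128.5]), (45, [418.5, 251.9]), (39, [119.3, 165.8])]
[([225.8, 60.9], 0.81), ([278.9, 175.5], 0.8), ([54.1, 159.6], 0.73), ([324.2, 63.9], 0.55)]
[([175.9, 249.4], 0.66), ([211.4, 262.7], 0.53)]
[[418.45496505 267.09675092]]
```

View pics/w5.png

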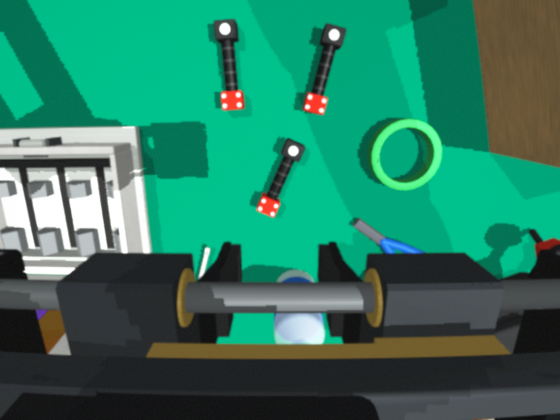

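Arms seen in the wrist view, collar dot to red clamp: C (225,29)→(232,99), A (334,34)→(315,103), B (293,151)→(268,206). The water bottle is close to the gripper.

```bash
python3 - <<'E'
from h import *
_,c=load('w5');T=manip.get_calibration('top');S=manip.get_calibration('scene')
Z=.026
for n,d,r in(('C',(225,29.5),(232,99.5)),('A',(334,34.5),(314.8,103)),('B',(293,151),(268,205))):
    D=onz(c,d,Z);R=onz(c,r,Z);v=R-D;print(n,'dot',D.round(4),'red',R.round(4),'mid',((D+R)/2).round(4),'len',np.linalg.norm(v).round(4),'yaw',np.degrees(np.arctan2(v[1],v[0])).round(1))
_,c3=load('w3')
print(tri([(c,(293,151)),(c3,(464,103))]),tri([(c,(268,205)),(c3,(437,154))]),tri([(c,(232,99.5)),(c3,(414.5,55))]))
print('bottle',tri([(T,(175.3,144.4)),(S,(396.8,151))]),onz(S,(385,203),0))
plan(0,0,0,176.7)
for lane in(.056,0,-.056):print(j2w(.010,lane))
E
```

```text
C dot [0.3776 0.2456 0.026 ] red [0.4581 0.2469 0.026 ] mid [0.4178 0.2462 0.026 ] len 0.0805 yaw 0.9
A dot [0.3903 0.3742 0.026 ] red [0.468  0.3489 0.026 ] mid [0.4291 0.3615 0.026 ] len 0.0818 yaw -18.0
B dot [0.5258 0.3192 0.026 ] red [0.5958 0.2826 0.026 ] mid [0.5608 0.3009 0.026 ] len 0.079 yaw -27.6
(array([0.52615535, 0.31932393, 0.02149583]), [0.00020513121865994516, 0.0002051312186600244]) (array([0.59715227, 0.28252769, 0.02279338]), [0.00045588279789558707, 0.0004558827978958496]) (array([0.45770763, 0.24577889, 0.01774202]), [8.035268056112229e-05, 8.0352680561108e-05])
bottle (array([0.73167039, 0.31397259, 0.17704411]), [0.005378686188355932, 0.005378686188355845]) [0.74748686 0.30034508 0.        ]
now tx 21.24 ty -13.21 | after tx 21.24 ty -13.20 | tz 11.98 yaw -0.00
[0.59446494 0.05101764]
[ 0.59118281 -0.00488609]
[ 0.58790068 -0.06078983]
```

Emit:
{"api": "step_arm", "payload": {
  "steps": [
    {"tx":-0.465,"ty":0.07,"tz":0,"yaw":0,"grip":40},
    {"tx":0,"ty":0,"tz":1,"yaw":0.972,"grip":40},
    {"tx":0,"ty":0,"tz":1,"yaw":0.972,"grip":40},
    {"tx":0,"ty":0,"tz":1,"yaw":0.972,"grip":40},
    {"tx":0,"ty":0,"tz":1,"yaw":0.972,"grip":40},
    {"tx":0,"ty":0,"tz":1,"yaw":0.972,"grip":40},
    {"tx":0,"ty":0,"tz":1,"yaw":0,"grip":40},
    {"tx":0,"ty":0,"tz":1,"yaw":0,"grip":40},
    {"tx":0,"ty":0,"tz":1,"yaw":0,"grip":40},
    {"tx":0,"ty":0,"tz":0,"yaw":0,"grip":40}
  ]
}}

```text
clock: 17.03
ee_pos: [0.5572, 0.2983, 0.0935]
tcp_rot: [-179.6, -0.4, 152.4]
ft_force: [-0.9, 0.1, -0.4]
opening: 0.463
finger_force: 0.0
```

```bash
python3 - <<'E'
from h import *
im,c=snap('w6');st();plan(.5608,.3009,.005,152.4)
b=blobs(im,(172,120,80),(8,255,255),60)[:4];print(b)
T=manip.get_calibration('top');im=manip.read_camera('top')
E
```

```text
t 17.08 p [0.5586 0.299  0.0964] rpy [-179.7    -0.26  152.37] F [ 0.5 -0.1 -0.6] op 40.5 ff 0.0
now tx -0.04 ty 0.11 | after tx -0.04 ty 0.11 | tz 3.66 yaw -0.01
[(1305, [149.6, 128.8]), (1200, [286.4, 68.2]), (758, [285.8, 268.5])]
```

Emit:
{"api": "step_arm", "payload": {
  "steps": [
    {"tx":0,"ty":0,"tz":1,"yaw":0,"grip":40},
    {"tx":0,"ty":0,"tz":1,"yaw":0,"grip":40},
    {"tx":0,"ty":0,"tz":0.9,"yaw":0,"grip":40},
    {"tx":0,"ty":0,"tz":0.5,"yaw":0,"grip":40},
    {"tx":0,"ty":0,"tz":0.34,"yaw":0,"grip":40},
    {"tx":0,"ty":0,"tz":0,"yaw":0,"grip":40},
    {"tx":0,"ty":0,"tz":0,"yaw":0,"grip":40}
  ]
}}

```text
clock: 17.72
ee_pos: [0.562, 0.3012, 0.0074]
tcp_rot: [179.9, 0.1, 152.4]
ft_force: [0.4, 0.8, 0.3]
opening: 0.455
finger_force: 0.0
```

Emit:
{"api": "step_arm", "payload": {
  "squeeze": 30,
  "steps": [
    {"tx":0,"ty":0,"tz":0,"yaw":0,"grip":6},
    {"tx":0,"ty":0,"tz":0,"yaw":0,"grip":6},
    {"tx":0,"ty":0,"tz":0,"yaw":0,"grip":6},
    {"tx":0,"ty":0,"tz":0,"yaw":0,"grip":6},
    {"tx":0,"ty":0,"tz":0,"yaw":0,"grip":6}
  ]
}}

```text
clock: 18.13
ee_pos: [0.5614, 0.3012, 0.0067]
tcp_rot: [180.0, 0.0, 152.4]
ft_force: [0.1, 0.5, 2.1]
opening: 0.175
finger_force: 30.1
```

```bash
python3 - <<'E'
from h import *
st();p=j2w(.010,.056);plan(p[0],p[1],.19,176.64)
p=j2w(.010,-.056);plan(p[0],p[1],.19,176.64)
E
```

```text
t 18.13 p [0.5614 0.3012 0.0067] rpy [1.7996e+02 3.0000e-02 1.5245e+02] F [0.1 0.5 2.1] op 15.2 ff 30.1
now tx -5.80 ty -8.26 | after tx -1.91 ty -9.91 | tz -7.33 yaw -4.84
now tx -7.64 ty -12.34 | after tx -1.91 ty -14.39 | tz -7.33 yaw -4.84
```

Emit:
{"api": "step_arm", "payload": {
  "steps": [
    {"tx":0,"ty":0,"tz":-0.5,"yaw":0,"grip":6},
    {"tx":0,"ty":0,"tz":-1,"yaw":0,"grip":6},
    {"tx":0,"ty":0,"tz":-1,"yaw":-0.968,"grip":6},
    {"tx":0,"ty":0,"tz":-1,"yaw":-0.968,"grip":6},
    {"tx":0,"ty":0,"tz":-1,"yaw":-0.968,"grip":6},
    {"tx":0,"ty":0,"tz":-1,"yaw":-0.968,"grip":6},
    {"tx":0,"ty":0,"tz":-0.5,"yaw":-0.968,"grip":6},
    {"tx":-0.174,"ty":-0.9,"tz":0,"yaw":0,"grip":6},
    {"tx":-0.174,"ty":-0.9,"tz":0,"yaw":0,"grip":6},
    {"tx":-0.174,"ty":-0.9,"tz":0,"yaw":0,"grip":6},
    {"tx":-0.174,"ty":-0.9,"tz":0,"yaw":0,"grip":6},
    {"tx":-0.174,"ty":-0.9,"tz":0,"yaw":0,"grip":6}
  ]
}}

```text
clock: 19.13
ee_pos: [0.576, 0.1864, 0.1569]
tcp_rot: [180.0, 0.0, 176.7]
ft_force: [-0.2, 0.5, -0.6]
opening: 0.178
finger_force: 30.0
```

Emit:
{"api": "step_arm", "payload": {
  "steps": [
    {"tx":-0.174,"ty":-0.9,"tz":0,"yaw":0,"grip":6},
    {"tx":-0.174,"ty":-0.9,"tz":0,"yaw":0,"grip":6},
    {"tx":-0.174,"ty":-0.9,"tz":0,"yaw":0,"grip":6},
    {"tx":-0.174,"ty":-0.9,"tz":0,"yaw":0,"grip":6},
    {"tx":-0.174,"ty":-0.9,"tz":0,"yaw":0,"grip":6},
    {"tx":-0.174,"ty":-0.9,"tz":0,"yaw":0,"grip":6},
    {"tx":0,"ty":0,"tz":0,"yaw":0,"grip":6},
    {"tx":0,"ty":0,"tz":0,"yaw":0,"grip":6},
    {"tx":0,"ty":0,"tz":0,"yaw":0,"grip":6}
  ]
}}

```text
clock: 19.88
ee_pos: [0.5941, 0.0514, 0.1565]
tcp_rot: [180.0, 0.0, 176.6]
ft_force: [-0.8, -0.5, -1.5]
opening: 0.171
finger_force: 30.0
```

```bash
python3 - <<'E'
from h import *
im,c=snap('w7');st();p=j2w(.010,.056);plan(p[0],p[1],.0185,176.64)
# held spar: collar dot & where clamp would be. axis z = tcp+.007, dot z=+.013 more
z=manip.read_state()['ee_pos'][2]+.007+.013
hsv=cv2.cvtColor(im,cv2.COLOR_BGR2HSV);m=cv2.inRange(hsv,(0,0,170),(180,60,255))
n,_,s,ce=cv2.connectedComponentsWithStats(m)
for i in range(1,n):
    if 60<s[i,4]<2500 and abs(ce[i][0]-280)<80: print(s[i,4],ce[i].round(1),onz(c,ce[i],z).round(4),(w2j(onz(c,ce[i],z))*1e3).round(1))
E
```

```text
t 19.93 p [0.5941 0.0519 0.1564] rpy [179.97   0.   176.66] F [ 0.3  0.3 -0.5] op 15.1 ff 30.0
now tx -0.02 ty -0.03 | after tx -0.02 ty -0.03 | tz 5.51 yaw 0.00
1087 [253.3 136.1] [0.5283 0.0438 0.1764] [-55.7  44.9]
412 [298.6 135.7] [0.5292 0.0625 0.1764] [-55.8  63.7]
209 [278.6 186.2] [0.5501 0.053  0.1764] [-34.4  55.4]
131 [233.2 223.2] [0.5657 0.0319 0.1764] [-17.6  35.2]
146 [212.  244.7] [0.5754 0.0212 0.1764] [-7.3 25.1]
```

View pics/w7.png

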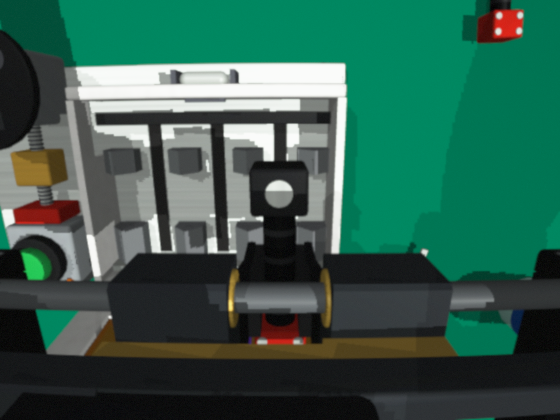

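The new arm hangs straight over the left lane. Its collar dot is at (278,190), about 55 mm in jig y, so I'll lower it.

Emit:
{"api": "step_arm", "payload": {
  "steps": [
    {"tx":0,"ty":0,"tz":1,"yaw":0,"grip":6},
    {"tx":0,"ty":0,"tz":1,"yaw":0,"grip":6},
    {"tx":0,"ty":0,"tz":1,"yaw":0,"grip":6},
    {"tx":0,"ty":0,"tz":0.7,"yaw":0,"grip":6},
    {"tx":0,"ty":0,"tz":0.6,"yaw":0,"grip":6},
    {"tx":0,"ty":0,"tz":0.6,"yaw":0,"grip":6},
    {"tx":0,"ty":0,"tz":0.4,"yaw":0,"grip":6},
    {"tx":0,"ty":0,"tz":0.2,"yaw":0,"grip":6},
    {"tx":0,"ty":0,"tz":0,"yaw":0,"grip":6},
    {"tx":0,"ty":0,"tz":0,"yaw":0,"grip":6}
  ]
}}

```text
clock: 20.77
ee_pos: [0.5947, 0.0518, 0.0191]
tcp_rot: [180.0, 0.0, 176.7]
ft_force: [0.3, 0.1, -2.0]
opening: 0.173
finger_force: 30.0
```

Emit:
{"api": "step_arm", "payload": {
  "steps": [
    {"tx":0,"ty":0,"tz":0,"yaw":0,"grip":22},
    {"tx":0,"ty":0,"tz":0,"yaw":0,"grip":34},
    {"tx":0,"ty":0,"tz":0,"yaw":0,"grip":34},
    {"tx":0,"ty":0,"tz":-0.5,"yaw":0,"grip":34},
    {"tx":0,"ty":0,"tz":-1,"yaw":0,"grip":34},
    {"tx":0,"ty":0,"tz":-1,"yaw":0,"grip":34},
    {"tx":0,"ty":0,"tz":-1,"yaw":0,"grip":34},
    {"tx":0,"ty":0,"tz":-1,"yaw":0,"grip":34},
    {"tx":0,"ty":0,"tz":-1,"yaw":0,"grip":34},
    {"tx":0,"ty":0,"tz":-1,"yaw":0,"grip":34},
    {"tx":0,"ty":0,"tz":-1,"yaw":0,"grip":34},
    {"tx":0,"ty":0,"tz":-1,"yaw":0,"grip":34}
  ]
}}

```text
clock: 21.77
ee_pos: [0.5941, 0.051, 0.2337]
tcp_rot: [180.0, 0.1, 176.6]
ft_force: [0.2, 0.0, -0.1]
opening: 0.389
finger_force: 0.0
```

Emit:
{"api": "step_arm", "payload": {
  "steps": [
    {"tx":0.43,"ty":0.89,"tz":-0.1,"yaw":0,"grip":40},
    {"tx":0.43,"ty":0.89,"tz":-0.1,"yaw":0,"grip":40},
    {"tx":0.43,"ty":0.89,"tz":-0.1,"yaw":0,"grip":40},
    {"tx":0.43,"ty":0.89,"tz":-0.1,"yaw":0,"grip":40},
    {"tx":0.43,"ty":0.89,"tz":-0.1,"yaw":0,"grip":40},
    {"tx":0.43,"ty":0.89,"tz":-0.1,"yaw":0,"grip":40},
    {"tx":0.43,"ty":0.89,"tz":-0.1,"yaw":0,"grip":40},
    {"tx":0.43,"ty":0.89,"tz":-0.1,"yaw":0,"grip":40},
    {"tx":0.43,"ty":0.89,"tz":-0.1,"yaw":0,"grip":40},
    {"tx":0.43,"ty":0.89,"tz":-0.1,"yaw":0,"grip":40},
    {"tx":0,"ty":0,"tz":0,"yaw":0,"grip":40},
    {"tx":0,"ty":0,"tz":0,"yaw":0,"grip":40}
  ]
}}

```text
clock: 22.77
ee_pos: [0.4996, 0.2804, 0.2573]
tcp_rot: [180.0, 0.1, 176.8]
ft_force: [0.2, -0.2, -0.3]
opening: 0.461
finger_force: 0.0
```

```bash
cat >> h.py <<'E'
def spars(im,c,z=.026,show=True):
    """red-clamp arms: red blob and white collar dot nearest to 82 mm away"""
    hsv=cv2.cvtColor(im,cv2.COLOR_BGR2HSV);m=cv2.inRange(hsv,(0,0,170),(180,70,255))
    n,_,s,ce=cv2.connectedComponentsWithStats(m)
    D=[(ce[i],onz(c,ce[i],z)) for i in range(1,n) if 25<s[i,4]<900 and .6<s[i,2]/s[i,3]<1.6]
    for a,u in blobs(im,(172,120,80),(8,255,255),60):
        R=onz(c,u,z)
        for px,d in D:
            l=np.linalg.norm(R-d)
            if .072<l<.092:
                v=R-d;print('red px',u,'dot px',px.round(1),'len',l.round(4),'yaw',np.degrees(np.arctan2(v[1],v[0])).round(2),'mid',(d+.041*v/l).round(4))
E
python3 - <<'E'
from h import *
im,c=snap('w8');st();spars(im,c)
im,c=load('w5');spars(im,c)
E
```

```text
t 22.82 p [0.5    0.2795 0.2569] rpy [-1.800e+02  6.000e-02  1.767e+02] F [ 0.6 -0.2 -0.2] op 40.1 ff 0.0
red px [336.0, 144.6] dot px [358.7  73.2] len 0.0812 yaw -18.9 mid [0.4288 0.3605 0.026 ]
red px [247.8, 141.3] dot px [240.6  66.8] len 0.081 yaw 1.05 mid [0.4174 0.2455 0.026 ]
red px [232.2, 99.5] dot px [224.4  28.4] len 0.0817 yaw 1.5 mid [0.4174 0.2461 0.026 ]
red px [314.4, 102.9] dot px [333.9  34.4] len 0.0819 yaw -18.25 mid [0.4291 0.3612 0.026 ]
red px [268.0, 204.4] dot px [292.8 150.4] len 0.0788 yaw -27.5 mid [0.5614 0.3001 0.026 ]
```

Emit:
{"api": "step_arm", "payload": {
  "steps": [
    {"tx":0.805,"ty":-0.385,"tz":0,"yaw":0,"grip":40},
    {"tx":0.805,"ty":-0.385,"tz":0,"yaw":0,"grip":40},
    {"tx":0.805,"ty":-0.385,"tz":0,"yaw":0,"grip":40},
    {"tx":0.805,"ty":-0.385,"tz":0,"yaw":0,"grip":40},
    {"tx":0,"ty":0,"tz":1,"yaw":-0.86,"grip":40},
    {"tx":0,"ty":0,"tz":1,"yaw":0,"grip":40},
    {"tx":0,"ty":0,"tz":1,"yaw":0,"grip":40},
    {"tx":0,"ty":0,"tz":1,"yaw":0,"grip":40},
    {"tx":0,"ty":0,"tz":1,"yaw":0,"grip":40},
    {"tx":0,"ty":0,"tz":1,"yaw":0,"grip":40},
    {"tx":0,"ty":0,"tz":0,"yaw":0,"grip":40},
    {"tx":0,"ty":0,"tz":0,"yaw":0,"grip":40}
  ]
}}

```text
clock: 23.82
ee_pos: [0.4167, 0.2445, 0.1053]
tcp_rot: [-179.9, -0.2, -179.1]
ft_force: [-0.2, -0.6, 0.9]
opening: 0.46
finger_force: 0.0
```

```bash
python3 - <<'E'
from h import *
im,c=snap('w9');st();plan(.4174,.2458,.0055,-179);spars(im,c)
E
```

```text
t 23.87 p [0.418  0.2451 0.1069] rpy [-179.99    0.   -179.13] F [ 0.4 -0.2  0.1] op 39.6 ff 0.0
now tx 0.02 ty 0.03 | after tx 0.02 ty 0.03 | tz 4.05 yaw -0.03
red px [280.6, 261.1] dot px [281.5 161.5] len 0.0778 yaw 0.42 mid [0.4175 0.245  0.026 ]
```

Emit:
{"api": "step_arm", "payload": {
  "steps": [
    {"tx":0,"ty":0,"tz":1,"yaw":0,"grip":40},
    {"tx":0,"ty":0,"tz":1,"yaw":0,"grip":40},
    {"tx":0,"ty":0,"tz":0.9,"yaw":0,"grip":40},
    {"tx":0,"ty":0,"tz":0.6,"yaw":0,"grip":40},
    {"tx":0,"ty":0,"tz":0.4,"yaw":0,"grip":40},
    {"tx":0,"ty":0,"tz":0.15,"yaw":0,"grip":40},
    {"tx":0,"ty":0,"tz":0,"yaw":0,"grip":40},
    {"tx":0,"ty":0,"tz":0,"yaw":0,"grip":40}
  ]
}}

```text
clock: 24.53
ee_pos: [0.4187, 0.2462, 0.0062]
tcp_rot: [180.0, 0.1, -179.1]
ft_force: [0.0, 0.2, 0.7]
opening: 0.459
finger_force: 0.0
```

Emit:
{"api": "step_arm", "payload": {
  "squeeze": 30,
  "steps": [
    {"tx":0,"ty":0,"tz":0,"yaw":0,"grip":6},
    {"tx":0,"ty":0,"tz":0,"yaw":0,"grip":6},
    {"tx":0,"ty":0,"tz":0,"yaw":0,"grip":6},
    {"tx":0,"ty":0,"tz":0,"yaw":0,"grip":6},
    {"tx":0,"ty":0,"tz":0,"yaw":0,"grip":6}
  ]
}}

```text
clock: 24.95
ee_pos: [0.4176, 0.2459, 0.0051]
tcp_rot: [180.0, 0.0, -179.1]
ft_force: [-0.3, -0.1, 2.5]
opening: 0.172
finger_force: 30.1
```

```bash
python3 - <<'E'
from h import *
st();p=j2w(.010,-.056);plan(p[0],p[1],.18,176.64)
E
```

```text
t 24.95 p [0.4176 0.2459 0.0051] rpy [ 1.7999e+02  3.0000e-02 -1.7906e+02] F [-0.3 -0.1  2.5] op 15.0 ff 30.1
now tx -6.61 ty -12.38 | after tx -7.52 ty -11.85 | tz -6.99 yaw 0.86
```

Emit:
{"api": "step_arm", "payload": {
  "steps": [
    {"tx":0,"ty":0,"tz":-0.5,"yaw":0,"grip":6},
    {"tx":0,"ty":0,"tz":-1,"yaw":0,"grip":6},
    {"tx":0,"ty":0,"tz":-1,"yaw":0.86,"grip":6},
    {"tx":0,"ty":0,"tz":-1,"yaw":0,"grip":6},
    {"tx":0,"ty":0,"tz":-1,"yaw":0,"grip":6},
    {"tx":0,"ty":0,"tz":-1,"yaw":0,"grip":6},
    {"tx":0,"ty":0,"tz":-0.5,"yaw":0,"grip":6},
    {"tx":-0.578,"ty":-0.912,"tz":0,"yaw":0,"grip":6},
    {"tx":-0.578,"ty":-0.912,"tz":0,"yaw":0,"grip":6},
    {"tx":-0.578,"ty":-0.912,"tz":0,"yaw":0,"grip":6},
    {"tx":-0.578,"ty":-0.912,"tz":0,"yaw":0,"grip":6},
    {"tx":-0.578,"ty":-0.912,"tz":0,"yaw":0,"grip":6}
  ]
}}

```text
clock: 25.95
ee_pos: [0.4831, 0.1267, 0.1548]
tcp_rot: [180.0, -0.0, 176.7]
ft_force: [-0.2, -0.2, -1.1]
opening: 0.175
finger_force: 30.0
```

Emit:
{"api": "step_arm", "payload": {
  "steps": [
    {"tx":-0.578,"ty":-0.912,"tz":0,"yaw":0,"grip":6},
    {"tx":-0.578,"ty":-0.912,"tz":0,"yaw":0,"grip":6},
    {"tx":-0.578,"ty":-0.912,"tz":0,"yaw":0,"grip":6},
    {"tx":-0.578,"ty":-0.912,"tz":0,"yaw":0,"grip":6},
    {"tx":-0.578,"ty":-0.912,"tz":0,"yaw":0,"grip":6},
    {"tx":-0.578,"ty":-0.912,"tz":0,"yaw":0,"grip":6},
    {"tx":-0.578,"ty":-0.912,"tz":0,"yaw":0,"grip":6},
    {"tx":-0.578,"ty":-0.912,"tz":0,"yaw":0,"grip":6},
    {"tx":0,"ty":0,"tz":0,"yaw":0,"grip":6},
    {"tx":0,"ty":0,"tz":0,"yaw":0,"grip":6},
    {"tx":0,"ty":0,"tz":0,"yaw":0,"grip":6}
  ]
}}

```text
clock: 26.87
ee_pos: [0.5869, -0.0607, 0.1543]
tcp_rot: [180.0, -0.1, 176.6]
ft_force: [0.0, 0.3, -0.8]
opening: 0.169
finger_force: 30.0
```

```bash
cat >> h.py <<'E'
def dots(im,c,z):
    hsv=cv2.cvtColor(im,cv2.COLOR_BGR2HSV);m=cv2.inRange(hsv,(0,0,150),(180,90,255))
    n,_,s,ce=cv2.connectedComponentsWithStats(m)
    for i in range(1,n):
        if 40<s[i,4]<2500 and .5<s[i,2]/s[i,3]<2: print('dot',s[i,4],ce[i].round(1),(w2j(onz(c,ce[i],z))*1e3).round(1))
E
python3 - <<'E'
from h import *
im,c=snap('w10');st();p=j2w(.010,-.056);plan(p[0],p[1],.0182,176.64)
dots(im,c,manip.read_state()['ee_pos'][2]+.021)
print('placed:');dots(im,c,.038)
E
```

```text
t 26.92 p [ 0.5868 -0.0603  0.1543] rpy [ 1.7997e+02 -7.0000e-02  1.7666e+02] F [ 0.6  0.5 -0.8] op 15.4 ff 30.0
now tx -0.04 ty -0.02 | after tx -0.04 ty -0.02 | tz 5.44 yaw 0.00
dot 1201 [124.1  82.4] [ -78.1 -118.8]
dot 930 [254.4 136.4] [-56.2 -66.9]
dot 990 [370.6 135.8] [-56.5 -19. ]
dot 177 [418.7 133.2] [-57.7   1.1]
dot 179 [415.2 156. ] [-48.3   0.5]
dot 1870 [365.1 196.8] [-30.6 -19.6]
dot 316 [279.4 188.1] [-34.4 -56.7]
dot 503 [ 61.6 228.2] [ -16.2 -155.6]
dot 867 [121.3 241.3] [  -9.9 -128.4]
dot 1627 [ 24.5 242.5] [  -9.  -175.3]
dot 217 [178.6 238.7] [ -11.3 -102. ]
dot 96 [528.5 262. ] [ 1.4 61.7]
placed:
dot 1201 [124.1  82.4] [ -89.  -178.9]
dot 930 [254.4 136.4] [-46.  -76.6]
dot 990 [370.6 135.8] [-46.6  17.8]
dot 177 [418.7 133.2] [-49.   57.5]
dot 179 [415.2 156. ] [-30.4  56.4]
dot 1870 [365.1 196.8] [ 4.6 16.6]
dot 316 [279.4 188.1] [ -3.  -56.4]
dot 503 [ 61.6 228.2] [  32.9 -251.5]
dot 867 [121.3 241.3] [  45.2 -197.8]
dot 1627 [ 24.5 242.5] [  47.  -290.3]
dot 217 [178.6 238.7] [  42.6 -145.7]
dot 96 [528.5 262. ] [ 67.5 176.9]
```

Emit:
{"api": "step_arm", "payload": {
  "steps": [
    {"tx":0,"ty":0,"tz":1,"yaw":0,"grip":6},
    {"tx":0,"ty":0,"tz":1,"yaw":0,"grip":6},
    {"tx":0,"ty":0,"tz":1,"yaw":0,"grip":6},
    {"tx":0,"ty":0,"tz":0.7,"yaw":0,"grip":6},
    {"tx":0,"ty":0,"tz":0.6,"yaw":0,"grip":6},
    {"tx":0,"ty":0,"tz":0.5,"yaw":0,"grip":6},
    {"tx":0,"ty":0,"tz":0.4,"yaw":0,"grip":6},
    {"tx":0,"ty":0,"tz":0.2,"yaw":0,"grip":6},
    {"tx":0,"ty":0,"tz":0,"yaw":0,"grip":6},
    {"tx":0,"ty":0,"tz":0,"yaw":0,"grip":6}
  ]
}}

```text
clock: 27.75
ee_pos: [0.5879, -0.061, 0.0203]
tcp_rot: [-180.0, 0.0, 176.7]
ft_force: [0.2, -0.3, 0.5]
opening: 0.174
finger_force: 30.0
```

Emit:
{"api": "step_arm", "payload": {
  "steps": [
    {"tx":0,"ty":0,"tz":0.1,"yaw":0,"grip":6},
    {"tx":0,"ty":0,"tz":0,"yaw":0,"grip":6},
    {"tx":0,"ty":0,"tz":0,"yaw":0,"grip":22},
    {"tx":0,"ty":0,"tz":0,"yaw":0,"grip":34},
    {"tx":0,"ty":0,"tz":0,"yaw":0,"grip":34},
    {"tx":0,"ty":0,"tz":-0.5,"yaw":0,"grip":34},
    {"tx":0,"ty":0,"tz":-1,"yaw":0,"grip":34},
    {"tx":0,"ty":0,"tz":-1,"yaw":0,"grip":34},
    {"tx":0,"ty":0,"tz":-1,"yaw":0,"grip":34},
    {"tx":0,"ty":0,"tz":-1,"yaw":0,"grip":34},
    {"tx":0,"ty":0,"tz":-1,"yaw":0,"grip":34},
    {"tx":0,"ty":0,"tz":-1,"yaw":0,"grip":34}
  ]
}}

```text
clock: 28.75
ee_pos: [0.5875, -0.0611, 0.1823]
tcp_rot: [-180.0, 0.1, 176.6]
ft_force: [1.0, -1.6, 0.4]
opening: 0.39
finger_force: 0.0
```

Emit:
{"api": "step_arm", "payload": {
  "steps": [
    {"tx":0.276,"ty":0.962,"tz":-0.3,"yaw":0,"grip":40},
    {"tx":0.276,"ty":0.962,"tz":-0.3,"yaw":0,"grip":40},
    {"tx":0.276,"ty":0.962,"tz":-0.3,"yaw":0,"grip":40},
    {"tx":0.276,"ty":0.962,"tz":-0.3,"yaw":0,"grip":40},
    {"tx":0.276,"ty":0.962,"tz":-0.3,"yaw":0,"grip":40},
    {"tx":0.276,"ty":0.962,"tz":-0.3,"yaw":0,"grip":40},
    {"tx":0.276,"ty":0.962,"tz":-0.3,"yaw":0,"grip":40},
    {"tx":0.276,"ty":0.962,"tz":-0.3,"yaw":0,"grip":40},
    {"tx":0.276,"ty":0.962,"tz":0,"yaw":0,"grip":40},
    {"tx":0.276,"ty":0.962,"tz":0,"yaw":0,"grip":40},
    {"tx":0.276,"ty":0.962,"tz":0,"yaw":0,"grip":40},
    {"tx":0.276,"ty":0.962,"tz":0,"yaw":0,"grip":40}
  ]
}}

```text
clock: 29.75
ee_pos: [0.5214, 0.233, 0.2412]
tcp_rot: [180.0, 0.1, 176.6]
ft_force: [0.0, -0.6, 0.5]
opening: 0.46
finger_force: 0.0
```

Emit:
{"api": "step_arm", "payload": {
  "steps": [
    {"tx":0.276,"ty":0.962,"tz":0,"yaw":0,"grip":40},
    {"tx":0.276,"ty":0.962,"tz":0,"yaw":0,"grip":40},
    {"tx":0.276,"ty":0.962,"tz":0,"yaw":0,"grip":40},
    {"tx":0.276,"ty":0.962,"tz":0,"yaw":0,"grip":40},
    {"tx":0,"ty":0,"tz":0,"yaw":0,"grip":40},
    {"tx":0,"ty":0,"tz":0,"yaw":0,"grip":40}
  ]
}}

```text
clock: 30.25
ee_pos: [0.4994, 0.3305, 0.2408]
tcp_rot: [180.0, 0.0, 176.8]
ft_force: [1.2, -0.7, -0.4]
opening: 0.463
finger_force: 0.0
```

```bash
python3 - <<'E'
from h import *
im,c=snap('w11');st();spars(im,c);plan(.4288,.3605,.0055,161.2)
E
```

```text
t 30.3 p [0.4997 0.3295 0.2405] rpy [-1.7999e+02  4.0000e-02  1.7671e+02] F [ 0.3 -0.9  0.3] op 40.0 ff 0.0
red px [294.8, 149.1] dot px [315.   74.3] len 0.081 yaw -17.78 mid [0.429  0.3613 0.026 ]
now tx 2.90 ty 1.07 | after tx 3.09 ty 0.26 | tz 9.40 yaw 3.10
```

Emit:
{"api": "step_arm", "payload": {
  "steps": [
    {"tx":0.97,"ty":0.365,"tz":0,"yaw":0,"grip":40},
    {"tx":0.97,"ty":0.365,"tz":0,"yaw":0,"grip":40},
    {"tx":0.95,"ty":0.365,"tz":0,"yaw":0,"grip":40},
    {"tx":0,"ty":0,"tz":1,"yaw":1,"grip":40},
    {"tx":0,"ty":0,"tz":1,"yaw":1,"grip":40},
    {"tx":0,"ty":0,"tz":1,"yaw":1,"grip":40},
    {"tx":0,"ty":0,"tz":1,"yaw":0,"grip":40},
    {"tx":0,"ty":0,"tz":1,"yaw":0,"grip":40},
    {"tx":0,"ty":0,"tz":0.4,"yaw":0,"grip":40},
    {"tx":0,"ty":0,"tz":0,"yaw":0,"grip":40},
    {"tx":0,"ty":0,"tz":0,"yaw":0,"grip":40}
  ]
}}

```text
clock: 31.22
ee_pos: [0.4299, 0.3604, 0.1054]
tcp_rot: [-180.0, -0.0, 161.6]
ft_force: [0.2, 0.0, 0.8]
opening: 0.46
finger_force: 0.0
```

```bash
python3 - <<'E'
from h import *
im,c=snap('w12');st();plan(.429,.361,.0055,161.7);spars(im,c)
E
```

```text
t 31.27 p [0.4305 0.3611 0.1064] rpy [1.7992e+02 8.0000e-02 1.6160e+02] F [-1.   0.5  1.2] op 39.8 ff 0.0
now tx 0.06 ty -0.02 | after tx 0.06 ty -0.02 | tz 4.04 yaw -0.02
red px [282.2, 258.4] dot px [279.5 158.6] len 0.0776 yaw -16.92 mid [0.4293 0.3614 0.026 ]
```

Emit:
{"api": "step_arm", "payload": {
  "steps": [
    {"tx":0.05,"ty":0,"tz":1,"yaw":0,"grip":40},
    {"tx":0,"ty":0,"tz":1,"yaw":0,"grip":40},
    {"tx":0,"ty":0,"tz":0.9,"yaw":0,"grip":40},
    {"tx":0,"ty":0,"tz":0.6,"yaw":0,"grip":40},
    {"tx":0,"ty":0,"tz":0.4,"yaw":0,"grip":40},
    {"tx":0,"ty":0,"tz":0.14,"yaw":0,"grip":40},
    {"tx":0,"ty":0,"tz":0,"yaw":0,"grip":40},
    {"tx":0,"ty":0,"tz":0,"yaw":0,"grip":40}
  ]
}}

```text
clock: 31.93
ee_pos: [0.4293, 0.3621, 0.0053]
tcp_rot: [179.9, 0.1, 161.6]
ft_force: [0.2, 0.2, 0.3]
opening: 0.457
finger_force: 0.0
```

Emit:
{"api": "step_arm", "payload": {
  "squeeze": 30,
  "steps": [
    {"tx":0,"ty":0,"tz":0,"yaw":0,"grip":6},
    {"tx":0,"ty":0,"tz":0,"yaw":0,"grip":6},
    {"tx":0,"ty":0,"tz":0,"yaw":0,"grip":6},
    {"tx":0,"ty":0,"tz":0,"yaw":0,"grip":6},
    {"tx":0,"ty":0,"tz":0,"yaw":0,"grip":6}
  ]
}}

```text
clock: 32.35
ee_pos: [0.4284, 0.3616, 0.0042]
tcp_rot: [180.0, 0.0, 161.6]
ft_force: [-1.0, -1.0, 2.5]
opening: 0.176
finger_force: 30.0
```

```bash
python3 - <<'E'
from h import *
st();p=j2w(.010,0);plan(p[0],p[1],.18,176.64)
E
```

```text
t 32.35 p [0.4284 0.3616 0.0042] rpy [1.7997e+02 2.0000e-02 1.6164e+02] F [-1.  -1.   2.5] op 15.3 ff 30.0
now tx -10.80 ty -11.86 | after tx -7.36 ty -14.25 | tz -7.03 yaw -3.00
```

Emit:
{"api": "step_arm", "payload": {
  "steps": [
    {"tx":0,"ty":0,"tz":-0.5,"yaw":0,"grip":6},
    {"tx":0,"ty":0,"tz":-1,"yaw":0,"grip":6},
    {"tx":0,"ty":0,"tz":-1,"yaw":-1,"grip":6},
    {"tx":0,"ty":0,"tz":-1,"yaw":-1,"grip":6},
    {"tx":0,"ty":0,"tz":-1,"yaw":-1,"grip":6},
    {"tx":0,"ty":0,"tz":-1,"yaw":0,"grip":6},
    {"tx":0,"ty":0,"tz":-0.5,"yaw":0,"grip":6},
    {"tx":-0.491,"ty":-0.95,"tz":0,"yaw":0,"grip":6},
    {"tx":-0.491,"ty":-0.95,"tz":0,"yaw":0,"grip":6},
    {"tx":-0.491,"ty":-0.95,"tz":0,"yaw":0,"grip":6},
    {"tx":-0.491,"ty":-0.95,"tz":0,"yaw":0,"grip":6},
    {"tx":-0.491,"ty":-0.95,"tz":0,"yaw":0,"grip":6}
  ]
}}

```text
clock: 33.35
ee_pos: [0.4824, 0.2381, 0.1537]
tcp_rot: [-180.0, -0.0, 176.6]
ft_force: [-0.5, -0.3, -0.4]
opening: 0.173
finger_force: 30.0
```

Emit:
{"api": "step_arm", "payload": {
  "steps": [
    {"tx":-0.491,"ty":-0.95,"tz":0,"yaw":0,"grip":6},
    {"tx":-0.491,"ty":-0.95,"tz":0,"yaw":0,"grip":6},
    {"tx":-0.491,"ty":-0.95,"tz":0,"yaw":0,"grip":6},
    {"tx":-0.491,"ty":-0.95,"tz":0,"yaw":0,"grip":6},
    {"tx":-0.491,"ty":-0.95,"tz":0,"yaw":0,"grip":6},
    {"tx":-0.491,"ty":-0.95,"tz":0,"yaw":0,"grip":6},
    {"tx":-0.491,"ty":-0.95,"tz":0,"yaw":0,"grip":6},
    {"tx":-0.491,"ty":-0.95,"tz":0,"yaw":0,"grip":6},
    {"tx":-0.491,"ty":-0.95,"tz":0,"yaw":0,"grip":6},
    {"tx":-0.491,"ty":-0.95,"tz":0,"yaw":0,"grip":6},
    {"tx":0,"ty":0,"tz":0,"yaw":0,"grip":6},
    {"tx":0,"ty":0,"tz":0,"yaw":0,"grip":6}
  ]
}}

```text
clock: 34.35
ee_pos: [0.591, -0.0062, 0.1535]
tcp_rot: [180.0, -0.0, 176.5]
ft_force: [1.1, -0.1, -0.9]
opening: 0.175
finger_force: 30.0
```

```bash
python3 - <<'E'
from h import *
im,c=snap('w13');st();p=j2w(.010,0);plan(p[0],p[1],.0172,176.64)
dots(im,c,manip.read_state()['ee_pos'][2]+.021)
E
```

```text
t 34.4 p [ 0.5906 -0.0052  0.1534] rpy [ 1.7997e+02 -7.0000e-02  1.7654e+02] F [ 0.5  1.3 -1.1] op 15.0 ff 30.0
now tx -0.02 ty 0.01 | after tx -0.02 ty 0.01 | tz 5.45 yaw -0.02
dot 460 [45.1 79.9] [-79.3 -97.1]
dot 1166 [254.7 136.6] [-55.3 -11.9]
dot 1120 [309.2 135.8] [-55.5  10.5]
dot 184 [349.9 154.2] [-47.9  27.6]
dot 322 [ 58.8 162.1] [-45.6 -96.7]
dot 583 [362.5 194.7] [-30.5  34. ]
dot 942 [316.6 198. ] [-29.1  14.2]
dot 473 [ 13.3 226.5] [ -16.2 -124.6]
dot 605 [ 65.5 239.1] [ -10.1 -100.2]
dot 381 [118.1 240.5] [ -9.5 -75.3]
dot 119 [478.  262.6] [ 2.4 91.1]
```

```bash
python3 - <<'E'
from h import *
im,c=load('w13')
g=im.min(axis=2)[165:225,250:310]
n,_,s,ce=cv2.connectedComponentsWithStats((g>120).astype('uint8'))
for i in range(1,n):
    if s[i,4]>20:print(s[i].tolist(),(ce[i]+[250,165]).round(1))
g7=load('w10')[0].min(axis=2)[165:225,250:310]
n,_,s,ce=cv2.connectedComponentsWithStats((g7>120).astype('uint8'))
for i in range(1,n):
    if s[i,4]>20:print('w10',s[i].tolist(),(ce[i]+[250,165]).round(1))
E
```

```text
[46, 9, 14, 51, 143] [306.2 205.7]
[15, 17, 28, 26, 506] [277.9 194. ]
[0, 53, 13, 5, 33] [256.  220.2]
w10 [16, 15, 28, 24, 377] [279.1 189. ]
w10 [46, 29, 14, 28, 107] [304.2 215.5]
w10 [0, 51, 14, 7, 66] [257.7 219.7]
```

Held as before, so I'll lower it into the middle lane, then release and lift.

Emit:
{"api": "step_arm", "payload": {
  "steps": [
    {"tx":0,"ty":0,"tz":1,"yaw":0,"grip":6},
    {"tx":0,"ty":0,"tz":1,"yaw":0,"grip":6},
    {"tx":0,"ty":0,"tz":1,"yaw":0,"grip":6},
    {"tx":0,"ty":0,"tz":0.7,"yaw":0,"grip":6},
    {"tx":0,"ty":0,"tz":0.6,"yaw":0,"grip":6},
    {"tx":0,"ty":0,"tz":0.5,"yaw":0,"grip":6},
    {"tx":0,"ty":0,"tz":0.4,"yaw":0,"grip":6},
    {"tx":0,"ty":0,"tz":0.2,"yaw":0,"grip":6},
    {"tx":0,"ty":0,"tz":0,"yaw":0,"grip":6},
    {"tx":0,"ty":0,"tz":0,"yaw":0,"grip":6}
  ]
}}

```text
clock: 35.23
ee_pos: [0.5914, -0.0048, 0.0192]
tcp_rot: [180.0, 0.0, 176.7]
ft_force: [-0.3, 0.1, 0.2]
opening: 0.172
finger_force: 30.0
```

Emit:
{"api": "step_arm", "payload": {
  "steps": [
    {"tx":0,"ty":0,"tz":0.05,"yaw":0,"grip":6},
    {"tx":0,"ty":0,"tz":0,"yaw":0,"grip":6},
    {"tx":0,"ty":0,"tz":0,"yaw":0,"grip":22},
    {"tx":0,"ty":0,"tz":0,"yaw":0,"grip":34},
    {"tx":0,"ty":0,"tz":0,"yaw":0,"grip":34},
    {"tx":0,"ty":0,"tz":-0.5,"yaw":0,"grip":34},
    {"tx":0,"ty":0,"tz":-1,"yaw":0,"grip":34},
    {"tx":0,"ty":0,"tz":-1,"yaw":0,"grip":34},
    {"tx":0,"ty":0,"tz":-1,"yaw":0,"grip":34},
    {"tx":0,"ty":0,"tz":-1,"yaw":0,"grip":34},
    {"tx":0,"ty":0,"tz":-1,"yaw":0,"grip":34},
    {"tx":0,"ty":0,"tz":-1,"yaw":0,"grip":34}
  ]
}}

```text
clock: 36.23
ee_pos: [0.5911, -0.005, 0.1826]
tcp_rot: [-180.0, 0.1, 176.6]
ft_force: [0.7, 0.4, -0.1]
opening: 0.389
finger_force: 0.0
```

Emit:
{"api": "step_arm", "payload": {
  "steps": [
    {"tx":0,"ty":0,"tz":-1,"yaw":0,"grip":34},
    {"tx":0,"ty":0,"tz":-1,"yaw":0,"grip":34},
    {"tx":0,"ty":0,"tz":-1,"yaw":0,"grip":34},
    {"tx":0,"ty":0,"tz":-1,"yaw":0,"grip":34},
    {"tx":0,"ty":0,"tz":-1,"yaw":0,"grip":34},
    {"tx":0,"ty":0,"tz":-1,"yaw":0,"grip":34},
    {"tx":0,"ty":0,"tz":0,"yaw":0,"grip":34},
    {"tx":0,"ty":0,"tz":0,"yaw":0,"grip":34}
  ]
}}

```text
clock: 36.9
ee_pos: [0.5919, -0.0051, 0.3333]
tcp_rot: [-180.0, 0.3, 176.6]
ft_force: [-0.2, 0.7, -0.3]
opening: 0.388
finger_force: 0.0
```

```bash
python3 - <<'E'
from h import *
im,c=snap('w14');st();spars(im,c,.038)
cv2.imwrite('pics/c14.png',cv2.resize(im[30:260,20:400],(740,448)))
print('hub/crank red',blobs(im,(172,120,80),(8,255,255),60)[:7])
E
```

```text
t 36.95 p [ 0.5911 -0.005   0.3311] rpy [-1.7999e+02  9.0000e-02  1.7664e+02] F [-0.4  0.8 -0.5] op 33.4 ff 0.0
red px [165.9, 173.4] dot px [221.1 163.5] len 0.0782 yaw -83.51 mid [ 0.5882 -0.1251  0.038 ]
red px [239.9, 193.4] dot px [237.2 134.9] len 0.0801 yaw -2.57 mid [ 0.5878 -0.0608  0.038 ]
red px [239.9, 193.4] dot px [296.8 163.2] len 0.0893 yaw -65.16 mid [ 0.6066 -0.0188  0.038 ]
red px [239.9, 193.4] dot px [189.2 173.5] len 0.0745 yaw 64.27 mid [ 0.6124 -0.0928  0.038 ]
red px [319.5, 193.4] dot px [322.1 135.1] len 0.0799 yaw -4.04 mid [0.5947 0.0508 0.038 ]
red px [279.2, 194.4] dot px [279.  135.9] len 0.0802 yaw -3.18 mid [ 0.5925 -0.0059  0.038 ]
red px [279.2, 194.4] dot px [221.1 163.5] len 0.0901 yaw 57.8 mid [ 0.6054 -0.0496  0.038 ]
hub/crank red [(404, [165.9, 173.4]), (349, [114.4, 69.8]), (271, [239.9, 193.4]), (260, [319.5, 193.4]), (250, [279.2, 194.4])]
```

View pics/c14.png

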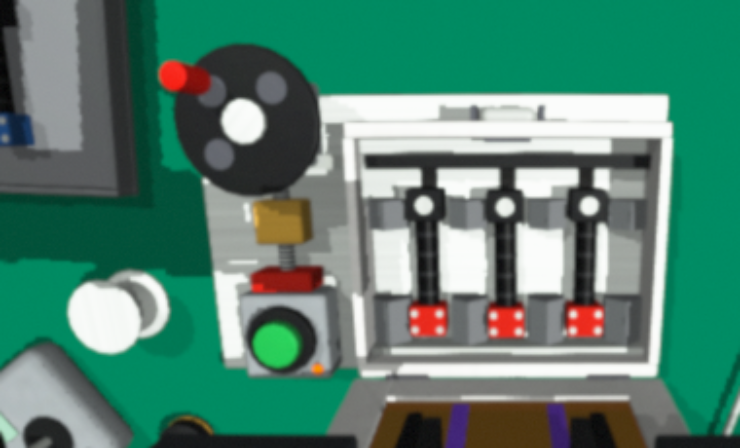

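All three new arms lie in their lanes with red to the fence, and the cured arm shows in the tray at the upper left. Next is the crank: its cap is at crop (174,76) and the hub at (243,121).

```bash
python3 - <<'E'
from h import *
im,c=load('w14');_,c2=load('w2')
P=lambda a,b:(20+a*380/740,30+b*230/448);Q=lambda a,b:(150+a/3.2,60+b/3.2)
X,r=tri([(c,P(174,76)),(c2,Q(733,533))]);print('crank top',X.round(4),r,(w2j(X)*1e3).round(1))
H,r=tri([(c,P(243,121)),(c2,Q(656,455))]);print('hub',H.round(4),(w2j(H)*1e3).round(1),'rad',np.linalg.norm((X-H)[:2]),np.degrees(np.arctan2(*(X-H)[1::-1])))
h=j2w(-.0845,-.158);print('hub jig',h,np.linalg.norm(X[:2]-h),np.degrees(np.arctan2(X[1]-h[1],X[0]-h[0])))
for z in(.03,.035,.04,.045):
  print(z,[ (w2j(onz(c,P(*p),z))*1e3).round(1)[0] for p in((281,243),(286,268),(281,200))],[ (w2j(onz(c2,Q(*p),z))*1e3).round(1)[0] for p in((640,250),(647,206),(638,318))])
plan(X[0],X[1],.17,176.64)
E
```

```text
crank top [ 0.4621 -0.1812  0.1144] [0.0008268455004619943, 0.0008268455004619155] [-108.5 -183.5]
hub [ 0.4871 -0.157   0.0844] [ -85.  -157.9] rad 0.034752955368520105 -135.9274710086611
hub jig [ 0.48758496 -0.1570759 ] 0.03504781862349934 -136.61387162557253
0.03 [np.float64(-4.2), np.float64(13.7), np.float64(-34.1)] [np.float64(-5.2), np.float64(14.0), np.float64(-35.7)]
0.035 [np.float64(-4.8), np.float64(12.9), np.float64(-34.5)] [np.float64(-4.8), np.float64(14.2), np.float64(-35.0)]
0.04 [np.float64(-5.5), np.float64(12.0), np.float64(-34.8)] [np.float64(-4.4), np.float64(14.4), np.float64(-34.3)]
0.045 [np.float64(-6.2), np.float64(11.2), np.float64(-35.2)] [np.float64(-4.1), np.float64(14.6), np.float64(-33.6)]
now tx 4.74 ty -7.34 | after tx 4.74 ty -7.34 | tz 6.44 yaw -0.00
```

Emit:
{"api": "step_arm", "payload": {
  "steps": [
    {"tx":0.589,"ty":-0.914,"tz":0.4,"yaw":0,"grip":34},
    {"tx":0.589,"ty":-0.914,"tz":0.4,"yaw":0,"grip":34},
    {"tx":0.589,"ty":-0.914,"tz":0.4,"yaw":0,"grip":34},
    {"tx":0.589,"ty":-0.914,"tz":0.4,"yaw":0,"grip":34},
    {"tx":0.589,"ty":-0.914,"tz":0.4,"yaw":0,"grip":34},
    {"tx":0.589,"ty":-0.914,"tz":0.4,"yaw":0,"grip":34},
    {"tx":0.589,"ty":-0.914,"tz":0.4,"yaw":0,"grip":34},
    {"tx":0.589,"ty":-0.914,"tz":0.4,"yaw":0,"grip":34},
    {"tx":0,"ty":0,"tz":1,"yaw":0,"grip":34},
    {"tx":0,"ty":0,"tz":1,"yaw":0,"grip":34},
    {"tx":0,"ty":0,"tz":0,"yaw":0,"grip":34},
    {"tx":0,"ty":0,"tz":0,"yaw":0,"grip":34}
  ]
}}

```text
clock: 37.95
ee_pos: [0.4609, -0.1796, 0.1978]
tcp_rot: [179.9, -0.3, 176.6]
ft_force: [0.3, 0.0, 0.8]
opening: 0.395
finger_force: 0.0
```

```bash
python3 - <<'E'
from h import *
im,c=snap('w15');st();plan(.4628,-.1805,.094,176.64)
b=blobs(im,(172,120,80),(8,255,255),60)[:4];print(b,[onz(c,x[1],.119).round(4) for x in b])
print(manip.read_state()['joints'].round(1), proj(c,[[.4628,-.1805,.119],[.4628,-.1805,.09]]).round(1))
E
```

```text
t 38.0 p [ 0.4623 -0.1801  0.1997] rpy [ 1.7995e+02 -1.0000e-01  1.7665e+02] F [ 0.1 -1.   0.6] op 34.2 ff 0.0
now tx -0.02 ty -0.01 | after tx -0.02 ty -0.01 | tz 4.23 yaw 0.00
[(544, [278.9, 212.4]), (248, [489.1, 326.2]), (192, [300.9, 315.0])] [array([ 0.4585, -0.1802,  0.119 ]), array([ 0.5715, -0.0063,  0.119 ]), array([ 0.5476, -0.1674,  0.119 ])]
[ -30.4   -4.1  107.7    0.    76.6 -117.1] [[278.8 217.9]
 [278.7 207.2]]
```

Emit:
{"api": "step_arm", "payload": {
  "steps": [
    {"tx":0,"ty":0,"tz":1,"yaw":0,"grip":34},
    {"tx":0,"ty":0,"tz":1,"yaw":0,"grip":34},
    {"tx":0,"ty":0,"tz":1,"yaw":0,"grip":34},
    {"tx":0,"ty":0,"tz":0.8,"yaw":0,"grip":34},
    {"tx":0,"ty":0,"tz":0.45,"yaw":0,"grip":34},
    {"tx":0,"ty":0,"tz":0,"yaw":0,"grip":34},
    {"tx":0,"ty":0,"tz":0,"yaw":0,"grip":34}
  ]
}}

```text
clock: 38.58
ee_pos: [0.4635, -0.1807, 0.0948]
tcp_rot: [-180.0, 0.0, 176.7]
ft_force: [0.3, -0.6, -0.3]
opening: 0.389
finger_force: 0.0
```

Emit:
{"api": "step_arm", "payload": {
  "squeeze": 20,
  "steps": [
    {"tx":0,"ty":0,"tz":0,"yaw":0,"grip":6},
    {"tx":0,"ty":0,"tz":0,"yaw":0,"grip":6},
    {"tx":0,"ty":0,"tz":0,"yaw":0,"grip":6},
    {"tx":0,"ty":0,"tz":0,"yaw":0,"grip":6},
    {"tx":0,"ty":0,"tz":0,"yaw":0,"grip":6}
  ]
}}

```text
clock: 39.0
ee_pos: [0.4636, -0.1807, 0.0949]
tcp_rot: [-180.0, 0.1, 176.6]
ft_force: [1.0, 1.9, 4.7]
opening: 0.177
finger_force: 20.0
```

```bash
python3 - <<'E'
from h import *
st()
a0=np.radians(-136.3);ps=np.radians(176.64);R=34/25
def pt(k,st=20):
    a=a0-np.radians(st*k);return R*np.array([np.cos(a),np.sin(a)])
for k in range(18):
    d=pt(k+1)-pt(k);print('{"tx": %.3f, "ty": %.3f, "tz": 0, "yaw": 0, "grip": 6},'%(d@[np.cos(ps),np.sin(ps)],d@[np.sin(ps),-np.cos(ps)]))
E
```

```text
t 39.0 p [ 0.4636 -0.1807  0.0949] rpy [-1.7998e+02  1.1000e-01  1.7663e+02] F [1.  1.9 4.7] op 15.4 ff 20.0
{"tx": 0.285, "ty": 0.377, "tz": 0, "yaw": 0, "grip": 6},
{"tx": 0.139, "ty": 0.452, "tz": 0, "yaw": 0, "grip": 6},
{"tx": -0.024, "ty": 0.472, "tz": 0, "yaw": 0, "grip": 6},
{"tx": -0.184, "ty": 0.435, "tz": 0, "yaw": 0, "grip": 6},
{"tx": -0.322, "ty": 0.346, "tz": 0, "yaw": 0, "grip": 6},
{"tx": -0.421, "ty": 0.215, "tz": 0, "yaw": 0, "grip": 6},
{"tx": -0.469, "ty": 0.058, "tz": 0, "yaw": 0, "grip": 6},
{"tx": -0.460, "ty": -0.106, "tz": 0, "yaw": 0, "grip": 6},
{"tx": -0.396, "ty": -0.257, "tz": 0, "yaw": 0, "grip": 6},
{"tx": -0.285, "ty": -0.377, "tz": 0, "yaw": 0, "grip": 6},
{"tx": -0.139, "ty": -0.452, "tz": 0, "yaw": 0, "grip": 6},
{"tx": 0.024, "ty": -0.472, "tz": 0, "yaw": 0, "grip": 6},
{"tx": 0.184, "ty": -0.435, "tz": 0, "yaw": 0, "grip": 6},
{"tx": 0.322, "ty": -0.346, "tz": 0, "yaw": 0, "grip": 6},
{"tx": 0.421, "ty": -0.215, "tz": 0, "yaw": 0, "grip": 6},
{"tx": 0.469, "ty": -0.058, "tz": 0, "yaw": 0, "grip": 6},
{"tx": 0.460, "ty": 0.106, "tz": 0, "yaw": 0, "grip": 6},
{"tx": 0.396, "ty": 0.257, "tz": 0, "yaw": 0, "grip": 6},
```

Emit:
{"api": "step_arm", "payload": {
  "steps": [
    {"tx":0.285,"ty":0.377,"tz":0,"yaw":0,"grip":6},
    {"tx":0.139,"ty":0.452,"tz":0,"yaw":0,"grip":6},
    {"tx":-0.024,"ty":0.472,"tz":0,"yaw":0,"grip":6},
    {"tx":-0.184,"ty":0.435,"tz":0,"yaw":0,"grip":6},
    {"tx":-0.322,"ty":0.346,"tz":0,"yaw":0,"grip":6},
    {"tx":-0.421,"ty":0.215,"tz":0,"yaw":0,"grip":6}
  ]
}}

```text
clock: 39.5
ee_pos: [0.4792, -0.123, 0.0949]
tcp_rot: [-180.0, 0.0, 176.7]
ft_force: [-0.3, -4.8, 5.2]
opening: 0.177
finger_force: 20.0
```

Emit:
{"api": "step_arm", "payload": {
  "steps": [
    {"tx":-0.469,"ty":0.058,"tz":0,"yaw":0,"grip":6},
    {"tx":-0.46,"ty":-0.106,"tz":0,"yaw":0,"grip":6},
    {"tx":-0.396,"ty":-0.257,"tz":0,"yaw":0,"grip":6},
    {"tx":-0.285,"ty":-0.377,"tz":0,"yaw":0,"grip":6},
    {"tx":-0.139,"ty":-0.452,"tz":0,"yaw":0,"grip":6},
    {"tx":0.024,"ty":-0.472,"tz":0,"yaw":0,"grip":6}
  ]
}}

```text
clock: 40.0
ee_pos: [0.5199, -0.1663, 0.0948]
tcp_rot: [180.0, -0.1, 176.7]
ft_force: [-7.7, 3.7, 12.0]
opening: 0.178
finger_force: 20.0
```

Emit:
{"api": "step_arm", "payload": {
  "steps": [
    {"tx":0.184,"ty":-0.435,"tz":0,"yaw":0,"grip":6},
    {"tx":0.322,"ty":-0.346,"tz":0,"yaw":0,"grip":6},
    {"tx":0.421,"ty":-0.215,"tz":0,"yaw":0,"grip":6},
    {"tx":0.469,"ty":-0.058,"tz":0,"yaw":0,"grip":6},
    {"tx":0.46,"ty":0.106,"tz":0,"yaw":0,"grip":6},
    {"tx":0.396,"ty":0.257,"tz":0,"yaw":0,"grip":6}
  ]
}}

```text
clock: 40.5
ee_pos: [0.4632, -0.1806, 0.0949]
tcp_rot: [-180.0, 0.2, 176.6]
ft_force: [5.1, 3.8, 4.6]
opening: 0.175
finger_force: 20.0
```

```bash
python3 - <<'E'
from h import *
im,c=snap('w16');st();p=manip.read_state()['ee_pos'];d=p[:2]-[.4874,-.157];print(np.linalg.norm(d),np.degrees(np.arctan2(d[1],d[0])))
b=blobs(im,(172,120,80),(8,255,255),60)[:6];print(b);print(blobs(im,(15,110,100),(32,255,255),60)[:6])
im2=manip.read_camera('top');print(blobs(im2,(15,110,100),(32,255,255),8)[:6])
im0=cv2.imread('pics/top5.png');print(blobs(im0,(15,110,100),(32,255,255),8)[:6])
E
```

```text
t 40.55 p [ 0.4619 -0.179   0.0948] rpy [1.7995e+02 8.0000e-02 1.7661e+02] F [0.8 1.8 9.9] op 15.3 ff 20.0
0.03366928998812555 -139.2524066186053
[(1204, [279.5, 263.4])]
[(5611, [288.6, 348.9]), (382, [327.2, 298.4]), (373, [231.4, 296.3])]
[(295, [249.0, 135.0]), (108, [351.3, 219.5])]
[(296, [249.1, 135.0]), (104, [350.9, 222.5])]
```

Emit:
{"api": "step_arm", "payload": {
  "steps": [
    {"tx":0.285,"ty":0.377,"tz":0,"yaw":0,"grip":6},
    {"tx":0.139,"ty":0.452,"tz":0,"yaw":0,"grip":6},
    {"tx":-0.024,"ty":0.472,"tz":0,"yaw":0,"grip":6},
    {"tx":-0.184,"ty":0.435,"tz":0,"yaw":0,"grip":6},
    {"tx":-0.322,"ty":0.346,"tz":0,"yaw":0,"grip":6},
    {"tx":-0.421,"ty":0.215,"tz":0,"yaw":0,"grip":6},
    {"tx":-0.469,"ty":0.058,"tz":0,"yaw":0,"grip":6},
    {"tx":-0.46,"ty":-0.106,"tz":0,"yaw":0,"grip":6},
    {"tx":-0.396,"ty":-0.257,"tz":0,"yaw":0,"grip":6},
    {"tx":-0.285,"ty":-0.377,"tz":0,"yaw":0,"grip":6},
    {"tx":-0.139,"ty":-0.452,"tz":0,"yaw":0,"grip":6},
    {"tx":0.024,"ty":-0.472,"tz":0,"yaw":0,"grip":6}
  ]
}}

```text
clock: 41.6
ee_pos: [0.52, -0.1659, 0.0948]
tcp_rot: [180.0, -0.0, 176.7]
ft_force: [-6.0, 3.3, 11.6]
opening: 0.177
finger_force: 20.0
```

Emit:
{"api": "step_arm", "payload": {
  "steps": [
    {"tx":0.184,"ty":-0.435,"tz":0,"yaw":0,"grip":6},
    {"tx":0.322,"ty":-0.346,"tz":0,"yaw":0,"grip":6},
    {"tx":0.421,"ty":-0.215,"tz":0,"yaw":0,"grip":6},
    {"tx":0.469,"ty":-0.058,"tz":0,"yaw":0,"grip":6},
    {"tx":0.46,"ty":0.106,"tz":0,"yaw":0,"grip":6},
    {"tx":0.396,"ty":0.257,"tz":0,"yaw":0,"grip":6}
  ]
}}

```text
clock: 42.1
ee_pos: [0.4631, -0.1804, 0.0949]
tcp_rot: [-180.0, 0.2, 176.6]
ft_force: [4.4, 3.6, 6.7]
opening: 0.176
finger_force: 20.0
```

```bash
python3 - <<'E'
from h import *
st()
im2=manip.read_camera('top');T=manip.get_calibration('top');print(blobs(im2,(15,110,100),(32,255,255),8)[:3],blobs(im2,(172,120,80),(8,255,255),8))
b=[x for x in blobs(im2,(15,110,100),(32,255,255),8) if x[1][0]>300][0]
print((w2j(onz(T,b[1],.035))*1e3).round(1),(w2j(onz(T,(350.9,222.5),.035))*1e3).round(1))
E
```

```text
t 42.1 p [ 0.4631 -0.1804  0.0949] rpy [-1.7997e+02  1.5000e-01  1.7659e+02] F [4.4 3.6 6.7] op 15.3 ff 20.0
[(295, [249.0, 135.0]), (112, [351.5, 216.6])] [(6209, [344.8, 373.0]), (749, [533.0, 162.4]), (484, [391.2, 277.5]), (296, [403.5, 325.0]), (273, [260.2, 399.5]), (259, [405.6, 263.3]), (150, [344.4, 301.0]), (73, [352.0, 207.9]), (71, [325.7, 333.0]), (42, [317.9, 193.8]), (41, [278.8, 190.6]), (40, [298.8, 192.4])]
[  -3.2 -157. ] [ -20.3 -156.6]
```

Emit:
{"api": "step_arm", "payload": {
  "steps": [
    {"tx":0.285,"ty":0.377,"tz":0,"yaw":0,"grip":6},
    {"tx":0.139,"ty":0.452,"tz":0,"yaw":0,"grip":6},
    {"tx":-0.024,"ty":0.472,"tz":0,"yaw":0,"grip":6},
    {"tx":-0.184,"ty":0.435,"tz":0,"yaw":0,"grip":6},
    {"tx":0,"ty":0,"tz":0,"yaw":0,"grip":6},
    {"tx":0,"ty":0,"tz":0,"yaw":0,"grip":6}
  ]
}}

```text
clock: 42.65
ee_pos: [0.4603, -0.1353, 0.0948]
tcp_rot: [180.0, 0.1, 176.7]
ft_force: [-0.2, 1.6, 9.9]
opening: 0.18
finger_force: 20.0
```

Emit:
{"api": "step_arm", "payload": {
  "steps": [
    {"tx":-0.161,"ty":0.173,"tz":0,"yaw":0,"grip":6},
    {"tx":0,"ty":0,"tz":0,"yaw":0,"grip":6},
    {"tx":0,"ty":0,"tz":0,"yaw":0,"grip":6}
  ]
}}

```text
clock: 42.9
ee_pos: [0.4642, -0.1312, 0.0948]
tcp_rot: [179.9, 0.0, 176.7]
ft_force: [-1.5, 3.6, 11.3]
opening: 0.176
finger_force: 20.0
```

Emit:
{"api": "step_arm", "payload": {
  "steps": [
    {"tx":-0.161,"ty":0.173,"tz":0,"yaw":0,"grip":6},
    {"tx":0,"ty":0,"tz":0,"yaw":0,"grip":6},
    {"tx":0,"ty":0,"tz":0,"yaw":0,"grip":6}
  ]
}}

```text
clock: 43.15
ee_pos: [0.4689, -0.1275, 0.0948]
tcp_rot: [180.0, 0.1, 176.7]
ft_force: [-1.3, 1.1, 8.2]
opening: 0.175
finger_force: 20.0
```

Emit:
{"api": "step_arm", "payload": {
  "steps": [
    {"tx":-0.21,"ty":0.108,"tz":0,"yaw":0,"grip":6},
    {"tx":0,"ty":0,"tz":0,"yaw":0,"grip":6},
    {"tx":0,"ty":0,"tz":0,"yaw":0,"grip":6}
  ]
}}

```text
clock: 43.4
ee_pos: [0.4742, -0.1248, 0.0948]
tcp_rot: [179.9, 0.1, 176.7]
ft_force: [0.5, 3.5, 10.5]
opening: 0.175
finger_force: 20.0
```

Emit:
{"api": "step_arm", "payload": {
  "steps": [
    {"tx":-0.21,"ty":0.108,"tz":0,"yaw":0,"grip":6},
    {"tx":0,"ty":0,"tz":0,"yaw":0,"grip":6},
    {"tx":0,"ty":0,"tz":0,"yaw":0,"grip":6}
  ]
}}

```text
clock: 43.65
ee_pos: [0.4799, -0.123, 0.0949]
tcp_rot: [180.0, 0.1, 176.7]
ft_force: [1.6, 0.1, 7.3]
opening: 0.179
finger_force: 20.0
```

Emit:
{"api": "step_arm", "payload": {
  "steps": [
    {"tx":-0.235,"ty":0.029,"tz":0,"yaw":0,"grip":6},
    {"tx":0,"ty":0,"tz":0,"yaw":0,"grip":6},
    {"tx":0,"ty":0,"tz":0,"yaw":0,"grip":6}
  ]
}}

```text
clock: 43.9
ee_pos: [0.4858, -0.1222, 0.0949]
tcp_rot: [180.0, 0.1, 176.7]
ft_force: [0.4, 2.1, 9.1]
opening: 0.175
finger_force: 20.0
```

Emit:
{"api": "step_arm", "payload": {
  "steps": [
    {"tx":-0.235,"ty":0.029,"tz":0,"yaw":0,"grip":6},
    {"tx":0,"ty":0,"tz":0,"yaw":0,"grip":6},
    {"tx":0,"ty":0,"tz":0,"yaw":0,"grip":6}
  ]
}}

```text
clock: 44.15
ee_pos: [0.4909, -0.1223, 0.0948]
tcp_rot: [-180.0, -0.0, 176.7]
ft_force: [-2.5, -0.4, 9.9]
opening: 0.177
finger_force: 20.0
```

```bash
python3 - <<'E'
from h import *
im2=manip.read_camera('top');T=manip.get_calibration('top')
for n,b in(('nut',[x for x in blobs(im2,(15,110,100),(32,255,255),8) if x[1][0]>300][0]),('stop',[x for x in blobs(im2,(172,120,80),(8,255,255),8) if 345<x[1][0]<356 and x[1][1]<212][0])):
    print(n,b,(w2j(onz(T,b[1],.035))*1e3).round(1))
cv2.imwrite('pics/c17.png',cv2.resize(im2[195:230,335:370],(500,500),interpolation=2))
E
```

```text
nut (105, [351.8, 215.2]) [   0.8 -157.5]
stop (72, [352.2, 207.8]) [  22.1 -157. ]
```

View pics/c17.png

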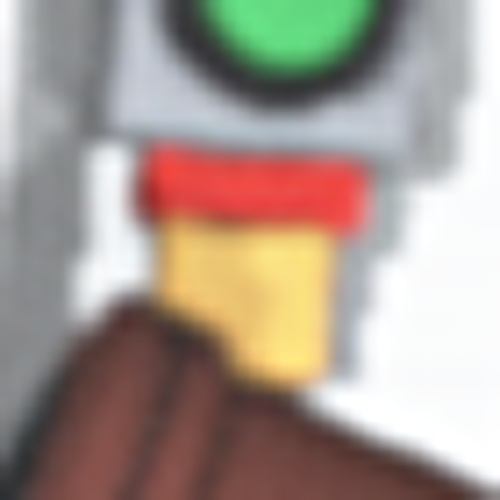

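The nut block looks to be right at the stop, so I'll advance until it stalls.

Emit:
{"api": "step_arm", "payload": {
  "steps": [
    {"tx":-0.23,"ty":-0.053,"tz":0,"yaw":0,"grip":6},
    {"tx":0,"ty":0,"tz":0,"yaw":0,"grip":6},
    {"tx":0,"ty":0,"tz":0,"yaw":0,"grip":6}
  ]
}}

```text
clock: 44.45
ee_pos: [0.4932, -0.1225, 0.0938]
tcp_rot: [179.8, -0.5, 176.7]
ft_force: [-13.5, 3.9, 17.2]
opening: 0.174
finger_force: 20.0
```

Stalled at the stop with 13 N. I'll release and lift.

Emit:
{"api": "step_arm", "payload": {
  "steps": [
    {"tx":0,"ty":0,"tz":0,"yaw":0,"grip":20},
    {"tx":0,"ty":0,"tz":0,"yaw":0,"grip":32},
    {"tx":0,"ty":0,"tz":0,"yaw":0,"grip":32},
    {"tx":0,"ty":0,"tz":-0.5,"yaw":0,"grip":32},
    {"tx":0,"ty":0,"tz":-1,"yaw":0,"grip":32},
    {"tx":0,"ty":0,"tz":-1,"yaw":0,"grip":32},
    {"tx":0,"ty":0,"tz":-1,"yaw":0,"grip":10},
    {"tx":0,"ty":0,"tz":-1,"yaw":0,"grip":0},
    {"tx":0,"ty":0,"tz":-1,"yaw":0,"grip":0},
    {"tx":0,"ty":0,"tz":-1,"yaw":0,"grip":0},
    {"tx":0,"ty":0,"tz":-1,"yaw":0,"grip":0},
    {"tx":0,"ty":0,"tz":-1,"yaw":0,"grip":0}
  ]
}}

```text
clock: 45.45
ee_pos: [0.4964, -0.1244, 0.307]
tcp_rot: [180.0, -0.0, 176.6]
ft_force: [0.3, -0.4, 0.3]
opening: 0.032
finger_force: 0.0
```

Emit:
{"api": "step_arm", "payload": {
  "steps": [
    {"tx":0,"ty":0,"tz":-1,"yaw":0,"grip":0},
    {"tx":0,"ty":0,"tz":-1,"yaw":0,"grip":0},
    {"tx":0,"ty":0,"tz":0,"yaw":0,"grip":0},
    {"tx":0,"ty":0,"tz":0,"yaw":0,"grip":0}
  ]
}}

```text
clock: 45.78
ee_pos: [0.4973, -0.1249, 0.3576]
tcp_rot: [-179.9, 0.2, 176.6]
ft_force: [0.1, -0.1, -0.3]
opening: 0.004
finger_force: 0.0
```

```bash
python3 - <<'E'
from h import *
st();T=manip.get_calibration('top');_,c2=load('w2');S=manip.get_calibration('scene')
for th in(1.65,1.7,1.75,1.8,1.85):
    # outer edge & inner edge at jig y=0
    out=[]
    for off in(0,-.010):
        r,a=.186,th
        x=.085-r*np.cos(a)+ (0.010+off)*np.sin(a); z=.063+r*np.sin(a)+(0.010+off)*np.cos(a)
        w=j2w(x,0);out.append((*w,z))
    print(th,np.array(out)[:, [0,2]].round(3).tolist(),'top',proj(T,out).round(1).tolist(),'w2',proj(c2,out).round(1).tolist())
im2=manip.read_camera('top');cv2.imwrite('pics/top18.png',im2)
g=cv2.cvtColor(cv2.imread('pics/top0.png'),cv2.COLOR_BGR2GRAY);print('top col 290',g[152:176,290].tolist())
g=cv2.cvtColor(load('w2')[0],cv2.COLOR_BGR2GRAY);print('w2 col 240',g[0:40,240].tolist())
nut=[x for x in blobs(im2,(15,110,100),(32,255,255),8) if x[1][0]>300][0];print(nut,(w2j(onz(T,nut[1],.035))*1e3).round(1))
E
```

```text
t 45.78 p [ 0.4973 -0.1249  0.3576] rpy [-1.7995e+02  1.6000e-01  1.7664e+02] F [ 0.1 -0.1 -0.3] op 0.4 ff 0.0
1.65 [[0.691, 0.248], [0.681, 0.248]] top [[303.2, 161.3], [302.9, 165.3]] w2 [[201.6, 2.6], [202.0, 17.0]]
1.7 [[0.7, 0.246], [0.69, 0.247]] top [[303.5, 157.6], [303.2, 161.6]] w2 [[201.6, -10.4], [201.7, 3.8]]
1.75 [[0.709, 0.244], [0.699, 0.246]] top [[303.8, 154.0], [303.5, 157.9]] w2 [[201.7, -23.0], [201.6, -9.2]]
1.8 [[0.718, 0.242], [0.708, 0.244]] top [[304.1, 150.5], [303.8, 154.3]] w2 [[201.9, -35.1], [201.7, -21.8]]
1.85 [[0.727, 0.239], [0.717, 0.242]] top [[304.3, 147.1], [304.0, 150.8]] w2 [[202.3, -46.7], [202.0, -34.0]]
top col 290 [106, 106, 103, 104, 104, 104, 107, 104, 84, 62, 59, 57, 52, 43, 46, 68, 88, 80, 68, 63, 66, 65, 61, 71]
w2 col 240 [80, 80, 79, 69, 50, 38, 37, 42, 46, 47, 51, 49, 47, 42, 36, 33, 24, 17, 18, 16, 16, 11, 16, 13, 16, 12, 12, 18, 17, 26, 43, 50, 50, 51, 51, 51, 50, 50, 50, 51]
(119, [351.6, 215.5]) [-1.00e-01 -1.57e+02]
```

Emit:
{"api": "step_arm", "payload": {
  "steps": [
    {"tx":-0.923,"ty":0.503,"tz":0,"yaw":0,"grip":0},
    {"tx":-0.923,"ty":0.503,"tz":0,"yaw":0,"grip":0},
    {"tx":-0.923,"ty":0.503,"tz":0,"yaw":0,"grip":0},
    {"tx":-0.923,"ty":0.503,"tz":0,"yaw":0,"grip":0},
    {"tx":-0.923,"ty":0.503,"tz":0,"yaw":0,"grip":0},
    {"tx":-0.923,"ty":0.503,"tz":0,"yaw":0,"grip":0},
    {"tx":-0.923,"ty":0.503,"tz":0,"yaw":0,"grip":0},
    {"tx":-0.923,"ty":0.503,"tz":0,"yaw":0,"grip":0},
    {"tx":-0.923,"ty":0.503,"tz":0,"yaw":0,"grip":0},
    {"tx":-0.923,"ty":0.503,"tz":0,"yaw":0,"grip":0},
    {"tx":0,"ty":0,"tz":0,"yaw":0,"grip":0},
    {"tx":0,"ty":0,"tz":0,"yaw":0,"grip":0}
  ]
}}

```text
clock: 46.83
ee_pos: [0.7342, -0.012, 0.3516]
tcp_rot: [180.0, -0.4, 176.7]
ft_force: [-0.3, -0.1, 0.1]
opening: 0.008
finger_force: 0.0
```

```bash
python3 - <<'E'
from h import *
im,c=snap('w19');st();plan(.735,-.013,.21,176.64)
cv2.imwrite('pics/c19.png',np.hstack([im[:, :500],cv2.resize(manip.read_camera('top')[130:280,240:347],(300,420))]))
E
```

```text
t 46.88 p [ 0.7338 -0.0126  0.3531] rpy [180.    -0.27 176.67] F [-0.4 -0.3 -0.2] op 0.3 ff 0.0
now tx -0.05 ty -0.01 | after tx -0.05 ty -0.01 | tz 5.73 yaw 0.01
```

View pics/c19.png

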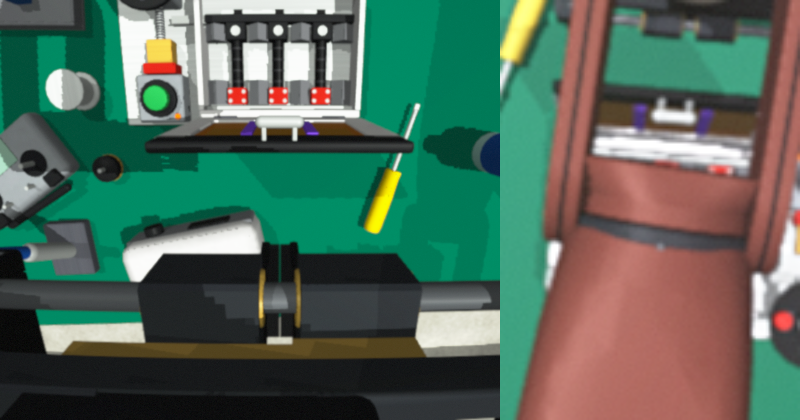

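The lid's lip (v≈145) is well clear in front of the fingers (v≈250), and the nut touches the stop. I'll drop down behind the lid.

Emit:
{"api": "step_arm", "payload": {
  "steps": [
    {"tx":0,"ty":0,"tz":1,"yaw":0,"grip":0},
    {"tx":0,"ty":0,"tz":1,"yaw":0,"grip":0},
    {"tx":0,"ty":0,"tz":1,"yaw":0,"grip":0},
    {"tx":0,"ty":0,"tz":1,"yaw":0,"grip":0},
    {"tx":0,"ty":0,"tz":1.0,"yaw":0,"grip":0},
    {"tx":0,"ty":0,"tz":0.2,"yaw":0,"grip":0},
    {"tx":0.4,"ty":0,"tz":0,"yaw":0,"grip":0},
    {"tx":0.4,"ty":0,"tz":0,"yaw":0,"grip":0},
    {"tx":0.3,"ty":0,"tz":0,"yaw":0,"grip":0},
    {"tx":0,"ty":0,"tz":0,"yaw":0,"grip":0},
    {"tx":0,"ty":0,"tz":0,"yaw":0,"grip":0}
  ]
}}

```text
clock: 47.85
ee_pos: [0.7071, -0.0116, 0.2281]
tcp_rot: [-180.0, 0.1, 176.6]
ft_force: [-0.1, -0.4, 0.9]
opening: 0.005
finger_force: 0.0
```

```bash
python3 - <<'E'
from h import *
st();s=manip.read_state();j=w2j(s['ee_pos']);z=s['ee_pos'][2];print(j)
def P(th,rho=.165,h=.010):return np.array([.085-rho*np.cos(th)+.01*np.sin(th)+h*np.sin(th),.063+rho*np.sin(th)+.01*np.cos(th)])
ths=np.concatenate([np.linspace(1.65,.20,27)])
cur=np.array([j[0],z])
for th in ths:
    d=(P(th)-cur)/.025;cur=P(th);print('%.2f tx %.2f tz %.2f'%(th,-d[0],-d[1]))
E
```

```text
t 47.85 p [ 0.7071 -0.0116  0.2281] rpy [-1.7999e+02  1.3000e-01  1.7662e+02] F [-0.1 -0.4  0.9] op 0.4 ff 0.0
[1.26159730e-01 1.02205384e-04]
1.65 tx 0.33 tz 0.06
1.59 tx 0.37 tz -0.04
1.54 tx 0.37 tz -0.02
1.48 tx 0.37 tz -0.00
1.43 tx 0.37 tz 0.02
1.37 tx 0.37 tz 0.04
1.32 tx 0.37 tz 0.06
1.26 tx 0.37 tz 0.08
1.20 tx 0.36 tz 0.10
1.15 tx 0.36 tz 0.12
1.09 tx 0.35 tz 0.14
1.04 tx 0.34 tz 0.16
0.98 tx 0.34 tz 0.18
0.92 tx 0.33 tz 0.20
0.87 tx 0.32 tz 0.21
0.81 tx 0.30 tz 0.23
0.76 tx 0.29 tz 0.24
0.70 tx 0.28 tz 0.26
0.65 tx 0.26 tz 0.27
0.59 tx 0.25 tz 0.29
0.53 tx 0.23 tz 0.30
0.48 tx 0.22 tz 0.31
0.42 tx 0.20 tz 0.32
0.37 tx 0.18 tz 0.33
0.31 tx 0.16 tz 0.34
0.26 tx 0.15 tz 0.35
0.20 tx 0.13 tz 0.35
```

Emit:
{"api": "step_arm", "payload": {
  "steps": [
    {"tx":0.33,"ty":0,"tz":0.06,"yaw":0,"grip":0},
    {"tx":0.37,"ty":0,"tz":-0.04,"yaw":0,"grip":0},
    {"tx":0.37,"ty":0,"tz":-0.02,"yaw":0,"grip":0},
    {"tx":0.37,"ty":0,"tz":0,"yaw":0,"grip":0},
    {"tx":0.37,"ty":0,"tz":0.02,"yaw":0,"grip":0},
    {"tx":0.37,"ty":0,"tz":0.04,"yaw":0,"grip":0}
  ]
}}

```text
clock: 48.35
ee_pos: [0.6534, -0.0084, 0.2257]
tcp_rot: [-180.0, 0.2, 176.6]
ft_force: [1.5, -0.3, -0.0]
opening: 0.008
finger_force: 0.9
```

Emit:
{"api": "step_arm", "payload": {
  "steps": [
    {"tx":0.37,"ty":0,"tz":0.06,"yaw":0,"grip":0},
    {"tx":0.37,"ty":0,"tz":0.08,"yaw":0,"grip":0},
    {"tx":0.36,"ty":0,"tz":0.1,"yaw":0,"grip":0},
    {"tx":0.36,"ty":0,"tz":0.12,"yaw":0,"grip":0},
    {"tx":0.35,"ty":0,"tz":0.14,"yaw":0,"grip":0},
    {"tx":0.34,"ty":0,"tz":0.16,"yaw":0,"grip":0}
  ]
}}

```text
clock: 48.85
ee_pos: [0.5999, -0.0052, 0.2094]
tcp_rot: [-180.0, 0.2, 176.6]
ft_force: [1.9, -0.2, -1.3]
opening: 0.006
finger_force: 0.7
```

Emit:
{"api": "step_arm", "payload": {
  "steps": [
    {"tx":0.34,"ty":0,"tz":0.18,"yaw":0,"grip":0},
    {"tx":0.33,"ty":0,"tz":0.2,"yaw":0,"grip":0},
    {"tx":0.32,"ty":0,"tz":0.21,"yaw":0,"grip":0},
    {"tx":0.3,"ty":0,"tz":0.23,"yaw":0,"grip":0},
    {"tx":0.29,"ty":0,"tz":0.24,"yaw":0,"grip":0},
    {"tx":0.28,"ty":0,"tz":0.26,"yaw":0,"grip":0}
  ]
}}

```text
clock: 49.35
ee_pos: [0.553, -0.0024, 0.1759]
tcp_rot: [-180.0, 0.1, 176.6]
ft_force: [1.0, 0.2, 1.0]
opening: 0.009
finger_force: 0.5
```

Emit:
{"api": "step_arm", "payload": {
  "steps": [
    {"tx":0.26,"ty":0,"tz":0.27,"yaw":0,"grip":0},
    {"tx":0.25,"ty":0,"tz":0.29,"yaw":0,"grip":0},
    {"tx":0.23,"ty":0,"tz":0.3,"yaw":0,"grip":0},
    {"tx":0.22,"ty":0,"tz":0.31,"yaw":0,"grip":0},
    {"tx":0.2,"ty":0,"tz":0.32,"yaw":0,"grip":0},
    {"tx":0.18,"ty":0,"tz":0.33,"yaw":0,"grip":0}
  ]
}}

```text
clock: 49.85
ee_pos: [0.5185, -0.0002, 0.1289]
tcp_rot: [180.0, -0.0, 176.6]
ft_force: [0.9, 0.2, 0.1]
opening: 0.006
finger_force: 0.4
```

Emit:
{"api": "step_arm", "payload": {
  "steps": [
    {"tx":0.16,"ty":0,"tz":0.34,"yaw":0,"grip":0},
    {"tx":0.15,"ty":0,"tz":0.35,"yaw":0,"grip":0},
    {"tx":0.13,"ty":0,"tz":0.35,"yaw":0,"grip":0},
    {"tx":0,"ty":0,"tz":0,"yaw":0,"grip":0},
    {"tx":0,"ty":0,"tz":0,"yaw":0,"grip":0}
  ]
}}

```text
clock: 50.27
ee_pos: [0.5072, 0.0005, 0.1029]
tcp_rot: [180.0, -0.1, 176.6]
ft_force: [0.3, -0.3, -0.1]
opening: 0.006
finger_force: 0.0
```

Emit:
{"api": "step_arm", "payload": {
  "steps": [
    {"tx":0.1,"ty":0,"tz":0.2,"yaw":0,"grip":0},
    {"tx":0.1,"ty":0,"tz":0.2,"yaw":0,"grip":0},
    {"tx":0,"ty":0,"tz":0.2,"yaw":0,"grip":0},
    {"tx":0,"ty":0,"tz":0.1,"yaw":0,"grip":0},
    {"tx":0,"ty":0,"tz":0,"yaw":0,"grip":0},
    {"tx":0,"ty":0,"tz":0,"yaw":0,"grip":0}
  ]
}}

```text
clock: 50.77
ee_pos: [0.5029, 0.0007, 0.0863]
tcp_rot: [-180.0, -0.0, 176.6]
ft_force: [-1.2, -0.3, 3.0]
opening: 0.008
finger_force: 1.4
```

Emit:
{"api": "step_arm", "payload": {
  "steps": [
    {"tx":0,"ty":0,"tz":0.1,"yaw":0,"grip":0},
    {"tx":0,"ty":0,"tz":0.1,"yaw":0,"grip":0},
    {"tx":0,"ty":0,"tz":0.1,"yaw":0,"grip":0},
    {"tx":0,"ty":0,"tz":0,"yaw":0,"grip":0}
  ]
}}

```text
clock: 51.1
ee_pos: [0.5028, 0.0007, 0.0782]
tcp_rot: [180.0, -0.0, 176.6]
ft_force: [0.0, -0.2, 0.3]
opening: 0.005
finger_force: 0.0
```

Emit:
{"api": "step_arm", "payload": {
  "steps": [
    {"tx":0,"ty":0,"tz":0.1,"yaw":0,"grip":0},
    {"tx":0,"ty":0,"tz":0.08,"yaw":0,"grip":0},
    {"tx":0,"ty":0,"tz":0,"yaw":0,"grip":0},
    {"tx":0,"ty":0,"tz":0,"yaw":0,"grip":0}
  ]
}}

```text
clock: 51.43
ee_pos: [0.503, 0.0007, 0.074]
tcp_rot: [180.0, -0.0, 176.6]
ft_force: [0.3, 0.2, -0.5]
opening: 0.006
finger_force: 0.0
```

Emit:
{"api": "step_arm", "payload": {
  "steps": [
    {"tx":0,"ty":0,"tz":0.06,"yaw":0,"grip":0},
    {"tx":0,"ty":0,"tz":0,"yaw":0,"grip":0},
    {"tx":0,"ty":0,"tz":0,"yaw":0,"grip":0}
  ]
}}

```text
clock: 51.68
ee_pos: [0.5034, 0.0007, 0.0733]
tcp_rot: [-180.0, 0.0, 176.6]
ft_force: [-1.5, 0.5, 4.4]
opening: 0.004
finger_force: 2.2
```

Emit:
{"api": "step_arm", "payload": {
  "steps": [
    {"tx":0,"ty":0,"tz":0.06,"yaw":0,"grip":0},
    {"tx":0,"ty":0,"tz":0,"yaw":0,"grip":0},
    {"tx":0,"ty":0,"tz":0,"yaw":0,"grip":0}
  ]
}}

```text
clock: 51.93
ee_pos: [0.5034, 0.0007, 0.073]
tcp_rot: [-180.0, 0.0, 176.7]
ft_force: [-6.0, 0.3, 15.8]
opening: 0.006
finger_force: 7.8
```

The lid is shut, with rigid contact at 73 mm. Now the start button.

Emit:
{"api": "step_arm", "payload": {
  "steps": [
    {"tx":0,"ty":0,"tz":-0.4,"yaw":0,"grip":0},
    {"tx":0,"ty":0,"tz":-0.9,"yaw":0,"grip":0},
    {"tx":0,"ty":0,"tz":-1,"yaw":0,"grip":0},
    {"tx":0,"ty":0,"tz":-0.9,"yaw":0,"grip":0},
    {"tx":-0.791,"ty":-0.906,"tz":0,"yaw":0,"grip":0},
    {"tx":-0.791,"ty":-0.906,"tz":0,"yaw":0,"grip":0},
    {"tx":-0.791,"ty":-0.906,"tz":0,"yaw":0,"grip":0},
    {"tx":-0.791,"ty":-0.906,"tz":0,"yaw":0,"grip":0},
    {"tx":-0.791,"ty":-0.906,"tz":0,"yaw":0,"grip":0},
    {"tx":-0.791,"ty":-0.906,"tz":0,"yaw":0,"grip":0},
    {"tx":-0.791,"ty":-0.906,"tz":0,"yaw":0,"grip":0},
    {"tx":0,"ty":0,"tz":0,"yaw":0,"grip":0}
  ]
}}

```text
clock: 52.93
ee_pos: [0.6342, -0.1703, 0.1509]
tcp_rot: [-179.9, 0.1, 176.5]
ft_force: [-0.3, 0.7, 0.9]
opening: 0.006
finger_force: 0.0
```

Emit:
{"api": "step_arm", "payload": {
  "steps": [
    {"tx":0,"ty":0,"tz":0,"yaw":0,"grip":0},
    {"tx":0,"ty":0,"tz":0,"yaw":0,"grip":0}
  ]
}}

```text
clock: 53.1
ee_pos: [0.6314, -0.1653, 0.1507]
tcp_rot: [180.0, -0.1, 176.6]
ft_force: [-0.9, -0.4, -0.0]
opening: 0.005
finger_force: 0.0
```

```bash
python3 - <<'E'
from h import *
im,c=snap('w20');st();plan(.6323,-.1656,.072,176.64);print(manip.read_state()['joints'].round(0))
b=j2w(.0605,-.158);print(b)
cv2.imwrite('pics/c20.png',im)
E
```

```text
t 53.15 p [ 0.6314 -0.1648  0.1509] rpy [ 1.7996e+02 -5.0000e-02  1.7666e+02] F [-0.1 -0.5 -0.5] op 0.6 ff 0.0
now tx -0.04 ty -0.03 | after tx -0.04 ty -0.03 | tz 3.16 yaw 0.00
[ -22.   20.   87.    0.   74. -108.]
[ 0.63233571 -0.16557427]
```

View pics/c20.png

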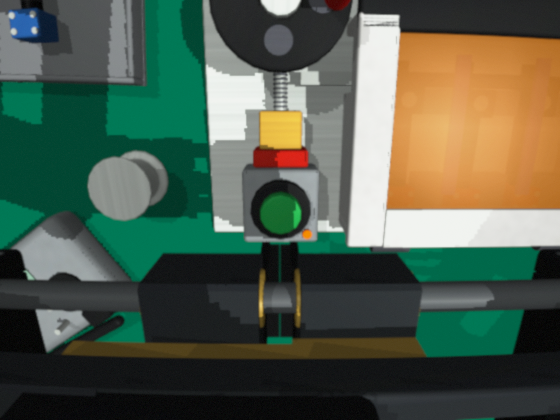

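The lid is shut flat and the nut is on the stop; the button at (280,213) is straight below. Pressing it now.

Emit:
{"api": "step_arm", "payload": {
  "steps": [
    {"tx":0,"ty":0,"tz":0.9,"yaw":0,"grip":0},
    {"tx":0,"ty":0,"tz":0.9,"yaw":0,"grip":0},
    {"tx":0,"ty":0,"tz":0.8,"yaw":0,"grip":0},
    {"tx":0,"ty":0,"tz":0.4,"yaw":0,"grip":0},
    {"tx":0,"ty":0,"tz":0.16,"yaw":0,"grip":0},
    {"tx":0,"ty":0,"tz":0.1,"yaw":0,"grip":0},
    {"tx":0,"ty":0,"tz":0.1,"yaw":0,"grip":0},
    {"tx":0,"ty":0,"tz":0,"yaw":0,"grip":0},
    {"tx":0,"ty":0,"tz":0,"yaw":0,"grip":0}
  ]
}}

```text
clock: 53.9
ee_pos: [0.6329, -0.1658, 0.0688]
tcp_rot: [-180.0, 0.1, 176.6]
ft_force: [-0.7, 1.8, 2.5]
opening: 0.003
finger_force: 1.1
```

Emit:
{"api": "step_arm", "payload": {
  "steps": [
    {"tx":0,"ty":0,"tz":0.06,"yaw":0,"grip":0},
    {"tx":0,"ty":0,"tz":0,"yaw":0,"grip":0},
    {"tx":0,"ty":0,"tz":0,"yaw":0,"grip":0}
  ]
}}

```text
clock: 54.15
ee_pos: [0.633, -0.1659, 0.0667]
tcp_rot: [-180.0, 0.1, 176.6]
ft_force: [1.4, 0.8, 3.1]
opening: 0.004
finger_force: 1.7
```

Emit:
{"api": "step_arm", "payload": {
  "steps": [
    {"tx":0,"ty":0,"tz":0.08,"yaw":0,"grip":0},
    {"tx":0,"ty":0,"tz":0,"yaw":0,"grip":0},
    {"tx":0,"ty":0,"tz":0,"yaw":0,"grip":0}
  ]
}}

```text
clock: 54.4
ee_pos: [0.633, -0.166, 0.0645]
tcp_rot: [-180.0, 0.1, 176.6]
ft_force: [2.1, 0.4, 5.1]
opening: 0.007
finger_force: 2.4
```

Emit:
{"api": "step_arm", "payload": {
  "steps": [
    {"tx":0,"ty":0,"tz":0.06,"yaw":0,"grip":0},
    {"tx":0,"ty":0,"tz":0,"yaw":0,"grip":0},
    {"tx":0,"ty":0,"tz":0,"yaw":0,"grip":0}
  ]
}}

```text
clock: 54.65
ee_pos: [0.6331, -0.166, 0.0643]
tcp_rot: [-180.0, 0.1, 176.6]
ft_force: [-1.7, 2.0, 12.6]
opening: 0.001
finger_force: 6.0
```

The button bottomed out at 12.6 N. One small extra press, then let go and withdraw.

Emit:
{"api": "step_arm", "payload": {
  "steps": [
    {"tx":0,"ty":0,"tz":0.03,"yaw":0,"grip":0},
    {"tx":0,"ty":0,"tz":0,"yaw":0,"grip":0},
    {"tx":0,"ty":0,"tz":0,"yaw":0,"grip":0},
    {"tx":0,"ty":0,"tz":-0.3,"yaw":0,"grip":0},
    {"tx":0,"ty":0,"tz":-0.6,"yaw":0,"grip":0},
    {"tx":0,"ty":0,"tz":-1,"yaw":0,"grip":0},
    {"tx":0,"ty":0,"tz":-1,"yaw":0,"grip":0},
    {"tx":0,"ty":0,"tz":-1,"yaw":0,"grip":0},
    {"tx":0,"ty":0,"tz":-1,"yaw":0,"grip":0},
    {"tx":0,"ty":0,"tz":-1,"yaw":0,"grip":0},
    {"tx":0,"ty":0,"tz":-1,"yaw":0,"grip":0},
    {"tx":0,"ty":0,"tz":-1,"yaw":0,"grip":0}
  ]
}}

```text
clock: 55.65
ee_pos: [0.6311, -0.1657, 0.26]
tcp_rot: [180.0, -0.1, 176.6]
ft_force: [0.3, 0.3, 0.1]
opening: 0.011
finger_force: 0.0
```

Emit:
{"api": "step_arm", "payload": {
  "steps": [
    {"tx":0,"ty":0,"tz":-1,"yaw":0,"grip":0},
    {"tx":0,"ty":0,"tz":-1,"yaw":0,"grip":0},
    {"tx":0,"ty":0,"tz":-0.5,"yaw":0,"grip":0},
    {"tx":0,"ty":0,"tz":0,"yaw":0,"grip":0},
    {"tx":0,"ty":0,"tz":0,"yaw":0,"grip":0}
  ]
}}

```text
clock: 56.07
ee_pos: [0.6319, -0.1658, 0.3213]
tcp_rot: [-180.0, 0.0, 176.6]
ft_force: [-0.8, 0.7, -0.7]
opening: 0.009
finger_force: 0.0
```

```bash
python3 - <<'E'
from h import *
im,c=snap('w21');st()
print(blobs(im,(105,140,80),(125,255,255))[:4],blobs(im,(15,110,100),(32,255,255),60)[:4],blobs(im,(172,120,80),(8,255,255),60)[:4])
for u in blobs(im,(105,140,80),(125,255,255))[:3]: print(onz(c,u[1],.031).round(4))
cv2.imwrite('pics/c21.png',im)
E
```

```text
t 56.12 p [ 0.6314 -0.1656  0.3197] rpy [ 1.7996e+02 -1.4000e-01  1.7663e+02] F [ 0.3  0.3 -0.6] op 0.5 ff 0.0
[(339, [124.1, 54.1]), (134, [132.8, 335.1])] [(12629, [413.5, 115.7]), (835, [485.9, 258.1]), (620, [280.5, 121.6]), (188, [260.9, 295.3])] [(379, [280.5, 139.8]), (252, [314.1, 40.9])]
[ 0.4751 -0.3527  0.031 ]
[ 0.8859 -0.4161  0.031 ]
```

View pics/c21.png

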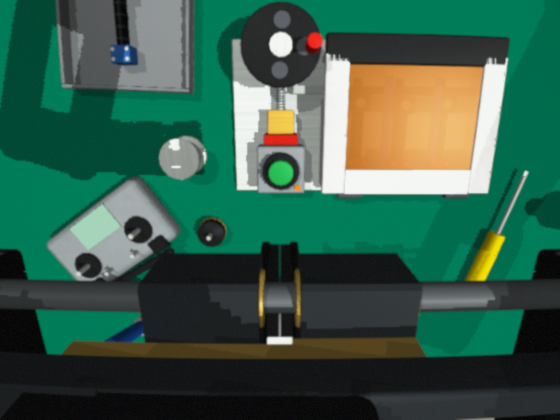

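The cured arm lies in the tray, the lid is shut, the nut is on the stop and the button is released. Handing in.

```bash
python3 -c "
from rig import manip
print(manip.finish_job())"
```

```text
the job is handed in; nothing more can be done
None
```

I handed the job in at about 56 s: the one cured arm is in the tray, the three new arms are in their lanes with red clamps to the fence, the nut block is wound to the stop, the lid is shut, and the start button was pressed fully and released; the hand-in returned no verdict.

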